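Lock a neck blank in the shaping jig

TASK

Load the slotted neck blank into the shaping jig: pull the jig's spring pin up by its T-handle and turn it into its rest notch so that it stays up by itself, then lay the slotted blank flat on the open part of the bed, slot end towards the bridge and still well short of the end stop, and let go of it. Take it again by its tail and push it under the bridge until it is fully home against the end stop, then turn the pin back and let it down fully into the blank's slot. Leave the plain blank and everything else on the bench where it is.

Things in the scene. Friction and masses are not known exactly. Their poses are not given: they have to be found in the camera images.
- jig: Shaping jig, fixed. Grey laminate bed 90 mm wide (x), 345 long (y -185 to +160), its top, where the blank slides, 30 mm above the bench. Origin on the bench under the feed line x = 0; +y is the feed direction, z up. The open bed (y -185 to 0) is flat, without rails. A wooden bridge spans it from y 30 to 140, closed by the end stop at y 140; the spring pin stands on the bridge at y 80.
- bridge_mouth (a point): Point on the bed top (z 30 mm), on the feed line, at the bridge's near face (jig y 30). The tunnel behind it is 48 mm wide and 38 high; bridge top 86 mm above the bench, 72 wide. Two flared cheeks, 30 mm above the bed, lead in from jig y 3 (64 mm apart) to y 30 (48 mm).
- stop_face (a point): Point on the bed top, on the feed line, at the face of the end stop (jig y 140 mm, z 30 mm).
- t_handle: T-handle on the spring pin: dark steel bar 76 mm long (its y), 14 wide (x), 16 high. Origin at the bar's centre, on the pin's axis, 152 mm above the bench with the pin down; the bar is then in line with the feed. Below it a 12 mm stem with a 6 mm cross pin and a steel collar 52 mm across, at most 128 mm above the bench. Grip it across its width from above.
- pin_lift (a joint): Lift of the pin, m: 0 fully down (12 mm thick tip 12 mm above the bed, blocking the tunnel), 0.038 top of travel. A spring pulls it down: 6 N when down, 13 N at the top. It turns only when lifted over 28 mm, so that the cross pin leaves the collar's slot: lift it 32 to 36 mm. In the rest notch it stays at 0.024 (tip 36 mm above the bed, clear of the blank).
- pin_turn (a joint): Turn of the pin, rad, counter-clockwise from above: 0 over the drop slot (it can go down), 1.22 (70 degrees) over the rest notch, 4 mm deep; a raised stop on the collar just past it (about 1.3) and a stop at -0.1 end the turn. Let down over the notch it stays up. To bring it back, lift it to 32 mm or more, turn it clockwise to 0 and let it down.
- blank: Slotted neck blank: pale wooden bar 190 mm long (y), 40 wide (x), 30 high, about 0.18 kg, with one square slot across its top, 20 mm long, 20 deep, centred 60 mm from the head end. Origin: centre of its underside; +y to the head. Home in the jig its head meets the stop, its tail sticks 80 mm out of the bridge and the slot lies under the pin. Starts in cradle_a.
- blank_head (a point): Middle of the bottom edge of the blank's head end (the end nearer the slot), blank y +95 mm.
- blank_tail (a point): Middle of the bottom edge of the blank's tail end, blank y -95 mm.
- blank_slot (a point): Centre of the floor of the blank's slot, blank y +35 mm, 10 mm above its underside.
- plain_blank: Another blank of the same wood and size (190 x 40 x 30 mm), without slot, in the other cradle. Not to be used.
- cradle_a: Fixed grey laminate cradle, 200 mm long (y), 80 wide, its floor 12 mm above the bench; origin on the bench under its centre. The blank lies in it along y, head to +y. Four cheeks, 46 mm above the bench and 48 mm apart, flank the blank's two ends; only the middle 80 mm of its length is open at the sides for fingers.
- cradle_b: A second cradle, exactly like cradle_a, holding the plain blank; which cradle is nearer the robot varies.
- glue_a: Bystander: white plastic glue bottle, 52 mm across, 150 mm tall, upright.
- glue_b: Bystander: white plastic glue bottle, 52 mm across, 150 mm tall, upright.
- hammer: Bystander: hammer, 240 mm long, lying.
- mug: Bystander: white mug, 80 mm across, 90 mm tall.
- screwdriver: Bystander: screwdriver, 190 mm long, lying.
- brush: Bystander: flat brush, 180 mm long, lying.
- sanding_block: Bystander: cork sanding block 100 x 60 x 30 mm.
- pencil_tin: Bystander: dark tin 76 mm across, 100 mm tall, with pencils standing up to 170 mm.
Mind the look-alikes: they are no part of the job. What is shaped like the blank but turquoise is not meant.

How it is judged:
On the way, in this order (a step that is already met when the one before it is completed fails the run):
1. the spring pin rests, raised, in its notch and the handle has been let go (value of joint pin_lift between 0.02 and 0.0268 m and value of joint pin_turn above 1 rad and contact force between the fingers and t_handle below 0.3 N), for 0.2 s.
2. the slotted blank lies flat on the open part of the bed, head towards the bridge and at least 20 mm short of the stop, let go, the pin still up in its notch (z of blank_head in the frame of jig between 0.025 and 0.036 m and z of blank_tail in the frame of jig between 0.025 and 0.036 m and x of blank_head in the frame of jig between -0.02 and 0.02 m and y of blank_head in the frame of jig between -0.06 and 0.12 m and x of blank_tail in the frame of jig between -0.04 and 0.04 m and contact force between the fingers and blank below 0.3 N and value of joint pin_lift between 0.02 and 0.0268 m and value of joint pin_turn above 1 rad), for 0.2 s.
3. the blank is home against the end stop with the pin still up in its notch (z of blank_head in the frame of jig between 0.025 and 0.036 m and z of blank_tail in the frame of jig between 0.025 and 0.036 m and x of blank_head in the frame of jig between -0.02 and 0.02 m and y of blank_head in the frame of jig between 0.135 and 0.146 m and x of blank_tail in the frame of jig between -0.02 and 0.02 m and value of joint pin_lift between 0.02 and 0.0268 m and value of joint pin_turn above 1 rad), for 0.1 s.
At the end, for the whole second after the job is handed in: The slotted blank lies flat on the bed with its head within 5 mm of the end stop, at rest and let go; the pin is fully down (lift under 3 mm) in the blank's slot, turned back within 0.15 rad of the drop slot, and let go (z of blank_head in the frame of jig between 0.025 and 0.036 m and z of blank_tail in the frame of jig between 0.025 and 0.036 m and x of blank_head in the frame of jig between -0.02 and 0.02 m and y of blank_head in the frame of jig between 0.135 and 0.146 m and x of blank_tail in the frame of jig between -0.02 and 0.02 m and value of joint pin_lift below 0.003 m and value of joint pin_turn below 0.15 rad and linear speed of blank below 0.01 m/s and contact force between the fingers and blank below 0.3 N and contact force between the fingers and t_handle below 0.3 N); the robot touches nothing.
It fails at once if the plain blank is moved more than 20 mm (distance of plain_blank from where it was at the start of the episode above 0.02 m).
It fails at once if a bystander is moved more than 40 mm (distance of any of glue_a, glue_b, hammer, mug, screwdriver, brush, sanding_block, pencil_tin from where it was at the start of the episode above 0.04 m).
It also fails if it takes over 72 s, if anything falls off the work surface, if the arm or the gripper's body presses on something with over 40 N, if the wrist force passes 120 N, or if a joint passes its speed limit or range.

ROBOT

A 6-joint arm with a two-finger parallel gripper is mounted at the origin on the work surface. World frame = base frame: x ahead of the robot, y to its left, z up, the work surface at z = 0. Lengths are in m, angles in rad, forces in N, time in s.
With the tool pointing down it reaches from about 0.425 to 0.95 m from the base axis. Payload 3.5 kg.
Tool frame: the origin (TCP) lies at the very end of the fingers, on their centre line; the grasp point (between the pads) lies 19 mm behind it; z points along the fingers, y is the direction in which the jaws open and shut (so a half turn about z gives the same grasp; the last joint's range is limited). The gripper opens to 85 mm and grips with 20 to 120 N. Pads are 22 mm wide; open, the fingers measure 114 mm over their backs; the gripper's body (76 mm by 85 mm) begins 54 mm behind the grasp point. The pads swing forward as they close: fully open they stand 13 mm farther back than shut.
Start: joints at [-1.33, 0.286, 1.577, -0, 1.279, -0.15], TCP at [0.257, -0.624, 0.231] pointing down, gripper open.
Joint ranges: [-2.77, 2.77], [-0.9, 2.22], [0.21, 2.48], [-1.53, 4.67], [0.24, 2.81], [-2.84, 2.84]. Speed limits (rad/s): [2.79, 2.79, 3.14, 3.14, 3.14, 3.14].

INTERFACE

Orientations are given as a unit quaternion [x, y, z, w].
In Python, from plant import get_state, read_camera, get_calibration, ticket, search_frame, cut_out, pinpoint gives the robot as it stands.
- The arm moves only by the tool move_arm, never from a script. Its argument "plan" is a list that holds one entry, the list of rows, each a list of 7 numbers: the turn, a rotation vector about the tool's x, y, z in degrees, then the shift along the tool's x, y, z in m, then the finger opening in m, from 0 to 0.0854. In form: [[[ax, ay, az, x, y, z, hand], ...]]. A call has exactly 5 rows; each row is the pose to reach, as a shift and turn from the pose measured when the call began, along the tool's axes at that moment; what a row does not reach only later rows make up. A row lasts 1/8 s, in which the tool goes at most 62.5 mm and 10.7 degrees, less where a joint would pass 70% of its speed; a pose out of reach is approached as far as the arm can. A call with a gripper value outside its range is refused whole. The fingers move at their own pace and stop on an object; "force" is the grip in N (left out, the last holds). Time passes only in rows, so rows that repeat a pose let the fingers close, or fill a call up. It gives the time, the measured TCP pose, the force and the opening at its end, in the units of the state.
- get_state(): the state, without advancing time (a new reading comes with each control period).
- read_camera(name): name is "side" or "top" or "wrist"; returns the picture (480x640x3 uint8, red, green, blue); there is no depth.
- get_calibration(name): a dict with "mtx" (3x3 intrinsics, pixels), "extrinsics" (4x4, takes a point from camera to world coordinates); the wrist camera has in their place "hand_eye" (4x4, takes a point from camera to tool coordinates, whose origin is the TCP and whose axes are the flange's). Camera axes: x right, y up, looking along -z (the intrinsics and any distortion apply to the point x, -y, -z); pixel columns grow to the right and rows downward; lengths in m; the calibration is good to about 2 mm. A picture is of the moment at which its call begins: read the wrist's pose just before it. get_calibration takes no time and is no camera call.
- ticket.sign_off(): hands the job in, once; it reports no verdict.
Trained networks look in the newest picture that a camera, given by its name, has taken for a name from the list of things; names that differ only in an ending like _2 or _b are one class to them, and where a whole thing is asked for, a point or a joint stands for the part that bears it (a point fixed in the world has none). Each returns a list of dicts, best first, with "p" (0 to 1); they miss things now and then, are a little off and sometimes report something else, mostly with a low value. They report only what shows in the picture. A call takes as long as a camera call. They do not tell look-alikes from the thing itself.
- search_frame(camera, query): "centre" ([column, row] in pixels, amid what is visible of it).
- cut_out(camera, query): "pixels" (480x640 bool, what is visible of it) and "centre" ([column, row] in pixels, amid what is visible of it).
- pinpoint(camera, query): "centre" ([column, row] in pixels: a listed point, or the origin of a listed thing).
The state is a dict: "time": time; "qpos": joint angles; "dq": joint speeds; "joint_efforts": joint torques, N m; "eef_pos": TCP position; "tcp_rot": TCP orientation; "contact_force": force on the tool from outside, world axes, zero at the start; "wrist_torque": the same for the moment, N m; "opening": opening from 0.0 (shut) to 1.0 (fully open).
Only numpy, scipy, OpenCV 4.12 (cv2) and the standard library are available. Lean on these libraries where they do the work, as an engineer would, in place of code of your own. Each camera call takes 0.05 s, during which the arm holds its last target.

## Working session

There is one attempt and no reset: what is moved stays moved. The work goes in short steps, Python scripts to look and compute and a tool call to move; the robot and the scene stay as the last step left them, time stands still between calls to the robot, and variables do not carry over. Pictures are saved under pics/ and viewed, and the job is handed in when it is done.

Besides the shell and the picture viewer there is one more tool, called after "Request:" as name([rows], argument=value, ...), one row to a line, values as JSON. move_arm: Moves the arm, as the interface text tells. Its arguments: {"type":"object","properties":{"plan":{"type":"array","items":{"type":"array","items":{"type":"array","items":{"type":"number"}}}},"force":{"type":"number"}},"required":["plan"]}

```bash
mkdir -p pics; ls
python3 - <<'E'
from plant import *
import cv2, numpy as np
s=get_state(); print({k:np.round(v,4).tolist() for k,v in s.items()})
for n in ["side","top","wrist"]:
    im=read_camera(n); cv2.imwrite(f"pics/{n}0.png",im[:,:,::-1])
    c=get_calibration(n); print(n,{k:np.round(v,4).tolist() if not isinstance(v,str) else v for k,v in c.items()})
E
```

```text
pics
{'time': 0.0, 'qpos': [-1.33, 0.2872, 1.5782, -0.0, 1.2786, -0.15], 'dq': [-0.0014, 0.0001, -0.001, 0.0006, 0.0011, -0.0009], 'joint_efforts': [0.0022, -40.598, -29.2625, -0.0001, 0.0058, -0.0], 'eef_pos': [0.257, -0.6234, 0.2299], 'tcp_rot': [0.981, 0.1942, -0.0001, -0.0012], 'contact_force': [-0.5105, 0.2659, 0.0016], 'wrist_torque': [-0.0122, -0.0026, -0.0051], 'opening': 0.9994}
side {'mtx': [[613.4153, 0.0, 315.0526], [0.0, 613.4153, 232.69], [0.0, 0.0, 1.0]], 'extrinsics': [[-0.9141, 0.2059, -0.3492, -0.0319], [-0.4052, -0.4881, 0.773, 1.1094], [-0.0113, 0.8481, 0.5297, 0.9326], [0.0, 0.0, 0.0, 1.0]]}
top {'mtx': [[508.9315, 0.0, 311.7935], [0.0, 508.9315, 239.6308], [0.0, 0.0, 1.0]], 'extrinsics': [[0.0197, 0.985, -0.1713, 0.3052], [-0.9998, 0.019, -0.0059, -0.0829], [-0.0026, 0.1714, 0.9852, 1.4162], [0.0, 0.0, 0.0, 1.0]]}
wrist {'mtx': [[399.9192, 0.0, 318.9929], [0.0, 399.9192, 243.4853], [0.0, 0.0, 1.0]], 'hand_eye': [[-0.0008, 0.9617, 0.2742, 0.0689], [1.0, 0.0009, -0.0004, 0.0002], [-0.0006, 0.2742, -0.9617, -0.141], [0.0, 0.0, 0.0, 1.0]]}
```

View pics/top0.png

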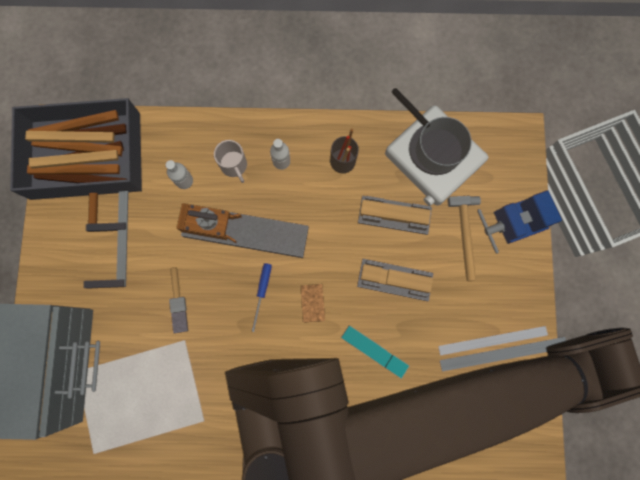

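View pics/side0.png

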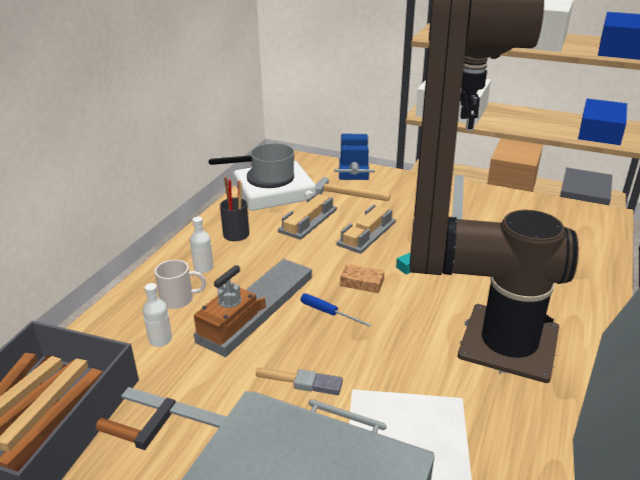

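View pics/wrist0.png

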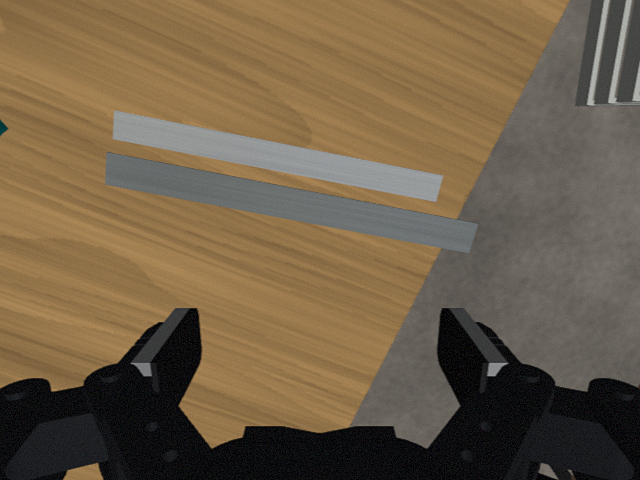

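The top view shows the jig at about (243,230). One cradle, at (396,280), seems to hold a slotted blank, and the other, at (396,215), a plain one. The turquoise look-alike is at (375,350).

```bash
cat > h.py <<'E'
from plant import *
import cv2, numpy as np
from scipy.spatial.transform import Rotation as R
def save(n,im): cv2.imwrite(f"pics/{n}.png",im[:,:,::-1])
def campose(cam,st=None):
    c=get_calibration(cam)
    if cam!="wrist": return c["mtx"],np.array(c["extrinsics"]) 
    T=np.eye(4);T[:3,:3]=R.from_quat(st["tcp_rot"]).as_matrix();T[:3,3]=st["eef_pos"]
    return c["mtx"],T@np.array(c["hand_eye"])
def ray(cam,uv,st=None):
    K,E=campose(cam,st)
    d=np.array([(uv[0]-K[0][2])/K[0][0],-(uv[1]-K[1][2])/K[1][1],-1.])
    return E[:3,3],E[:3,:3]@d
def at_z(cam,uv,z,st=None):
    o,d=ray(cam,uv,st); return o+d*(z-o[2])/d[2]
def proj(cam,p,st=None):
    K,E=campose(cam,st); q=np.linalg.inv(E)@np.append(p,1)
    return np.array([K[0][0]*q[0]/-q[2]+K[0][2],K[1][1]*q[1]/q[2]+K[1][2]]) if False else np.array([K[0][0]*q[0]/-q[2]+K[0][2],-K[1][1]*q[1]/-q[2]+K[1][2]])
def tri(obs):
    A=np.zeros((3,3));b=np.zeros(3)
    for o,d in obs:
        d=d/np.linalg.norm(d);P=np.eye(3)-np.outer(d,d);A+=P;b+=P@o
    p=np.linalg.solve(A,b)
    return p,[np.linalg.norm(np.cross(p-o,d/np.linalg.norm(d))) for o,d in obs]
E
python3 - <<'E'
from h import *
top=read_camera("top");
save("crop1",cv2.resize(top[170:320,340:450],None,fx=5,fy=4,interpolation=cv2.INTER_CUBIC))
save("crop2",cv2.resize(top[190:270,165:320],None,fx=5,fy=5,interpolation=cv2.INTER_CUBIC))
for q in ["jig","bridge_mouth","stop_face","t_handle","blank","blank_head","blank_tail","blank_slot","cradle_a","plain_blank"]:
    print(q,[(round(r["p"],2),np.round(r["centre"],1).tolist()) for r in pinpoint("top",q)][:3])
read_camera("side")
for q in ["jig","bridge_mouth","stop_face","t_handle","blank_head","blank_tail","blank_slot","cradle_a"]:
    print("side",q,[(round(r["p"],2),np.round(r["centre"],1).tolist()) for r in pinpoint("side",q)][:3])
E
```

```text
jig [(0.89, [239.6, 229.3])]
bridge_mouth [(0.63, [393.7, 282.9]), (0.59, [230.3, 228.5]), (0.48, [239.9, 231.1])]
stop_face [(0.64, [191.6, 220.3])]
t_handle [(0.5, [203.0, 215.3])]
blank [(0.93, [372.3, 355.1]), (0.73, [392.2, 282.8])]
blank_head [(0.98, [400.2, 370.7]), (0.84, [362.6, 271.5])]
blank_tail [(0.66, [429.4, 286.0]), (0.58, [343.7, 330.0])]
blank_slot [(0.94, [384.9, 356.4]), (0.68, [382.0, 276.1])]
cradle_a [(0.79, [393.2, 283.2]), (0.74, [395.1, 216.2])]
plain_blank [(0.65, [393.7, 214.0])]
side jig [(0.68, [254.0, 311.4]), (0.44, [204.6, 265.2])]
side bridge_mouth [(0.89, [241.9, 311.7])]
side stop_face [(0.56, [336.0, 317.7]), (0.55, [212.6, 335.3])]
side t_handle [(0.63, [226.2, 276.6])]
side blank_head [(0.75, [241.1, 309.5]), (0.66, [349.6, 244.7]), (0.24, [297.2, 379.4])]
side blank_tail [(0.61, [380.2, 217.3]), (0.26, [347.0, 244.5])]
side blank_slot [(0.91, [361.2, 232.4]), (0.49, [173.8, 298.6]), (0.16, [382.3, 217.3])]
side cradle_a [(0.91, [307.4, 220.6]), (0.84, [365.4, 235.0])]
```

View pics/crop1.png

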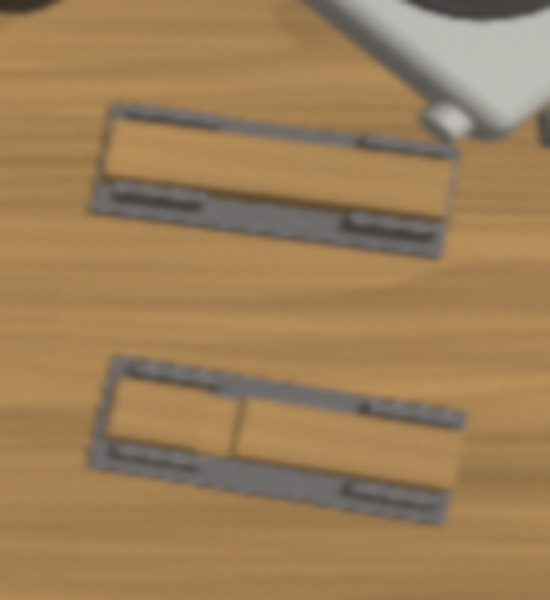

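View pics/crop2.png

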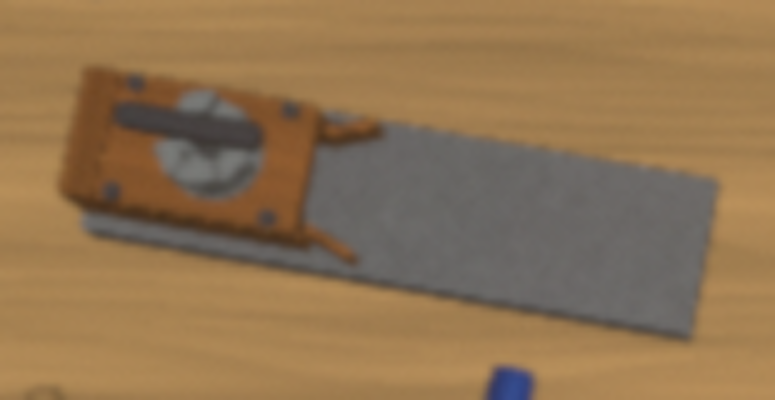

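Run:
```python
from h import *
f=lambda c,z:print(c,z,at_z("top",c,z).round(4))
f((308.6,226),.03);f((303.4,256),.03)
f((188,212.5),.16);f((217.4,217),.16);f((203,215.3),.152)
f((191.6,220.3),.03);f((239.6,229.3),0)
print("tri handle",tri([ray("top",(203,215.3)),ray("side",(226.2,276.6))]))
print("tri slot",tri([ray("top",(382,276.1)),ray("side",(361.2,232.4))]))
print("tri head",tri([ray("top",(362.6,271.5)),ray("side",(349.6,244.7))]))
print("tri tail",tri([ray("top",(429.4,286)),ray("side",(380.2,217.3))]))
print("cradles");f((393.2,283.2),.0);f((395.1,216.2),.0);f((362.6,271.5),.012);f((429.4,286),.012);f((382,276.1),.022)
# jig open-bed mask
hsv=cv2.cvtColor(read_camera("top"),cv2.COLOR_RGB2HSV)
r=cut_out("top","jig")
if r:
    m=r[0]["pixels"]&(hsv[...,1]<60)
    ys,xs=np.nonzero(m&(np.arange(640)[None]>235)); 
    print(cv2.minAreaRect(np.c_[xs,ys].astype(np.float32)), cv2.boxPoints(cv2.minAreaRect(np.c_[xs,ys].astype(np.float32))))
```

```text
(308.6, 226) 0.03 [ 0.5844 -0.065   0.03  ]
(303.4, 256) 0.03 [ 0.5001 -0.0524  0.03  ]
(188, 212.5) 0.16 [0.5872 0.2392 0.16  ]
(217.4, 217) 0.16 [0.577  0.1642 0.16  ]
(203, 215.3) 0.152 [0.5824 0.2026 0.152 ]
(191.6, 220.3) 0.03 [0.5944 0.2611 0.03  ]
(239.6, 229.3) 0 [0.5772 0.1308 0.    ]
tri handle (array([0.58617713, 0.20471338, 0.14867343]), [np.float64(0.003168894890072651), np.float64(0.0031688948900727037)])
tri slot (array([ 0.44938811, -0.26914887,  0.0232864 ]), [np.float64(0.00014841529933435127), np.float64(0.00014841529933436913)])
tri head (array([ 0.46306336, -0.21703146,  0.00998846]), [np.float64(0.0004232055899528558), np.float64(0.00042320558995301045)])
tri tail (array([ 0.43171782, -0.40133553,  0.00397271]), [np.float64(0.0053612195186683535), np.float64(0.005361219518668443)])
cradles
(393.2, 283.2) 0.0 [ 0.4327 -0.3033  0.    ]
(395.1, 216.2) 0.0 [ 0.6236 -0.3102  0.    ]
(362.6, 271.5) 0.012 [ 0.4624 -0.217   0.012 ]
(429.4, 286) 0.012 [ 0.4259 -0.401   0.012 ]
(382, 276.1) 0.022 [ 0.4497 -0.2693  0.022 ]
((0.0, 0.0), (0.0, 0.0), 0.0) [[0. 0.]
 [0. 0.]
 [0. 0.]
 [0. 0.]]
```

Three things could be taken for the blank:
- The bar with a slot line in the near cradle, (393,282) with its slot at about (388,274). This is my choice.
- The plain bar in the far cradle, (394,214).
- The turquoise bar, (375,352).

The crop confirms the slot in the near cradle's bar only. Next I'll work out the approach to the handle.

```bash
cat >> h.py <<'E'
def rows(pos,psi,st=None):
    st=st or get_state()
    Rn=R.from_quat(st["tcp_rot"]); Rt=R.from_euler("z",psi,degrees=True)*R.from_euler("x",180,degrees=True)
    rv=(Rn.inv()*Rt).as_rotvec(degrees=True); sh=Rn.inv().apply(np.array(pos)-st["eef_pos"])
    x=Rn.apply([1,0,0])
    print("t",round(st["time"],2),"tcp",np.round(st["eef_pos"],4),"psi",round(np.degrees(np.arctan2(x[1],x[0])),2),"open",round(st["opening"],3),"F",np.round(st["contact_force"],1),"| turn",rv.round(2),"shift",sh.round(4))
E
python3 -c "
from h import *
rows([.48,-.25,.32],50);rows([.57,.13,.32],81)"
```

```text
t 1.25 tcp [ 0.2571 -0.6241  0.2313] psi 22.39 open 1.003 F [-0.6  0.6 -0.1] | turn [ -0.     0.   -27.61] shift [ 0.3485 -0.261  -0.0887]
t 1.25 tcp [ 0.2571 -0.6241  0.2313] psi 22.39 open 1.003 F [-0.6  0.6 -0.1] | turn [ -0.     0.   -58.61] shift [ 0.5765 -0.5781 -0.0887]
```

Request:
move_arm([
  [[0,0,-5,0.05,-0.035,-0.05,0.085],[0,0,-11,0.1,-0.075,-0.085,0.085],[0,0,-17,0.15,-0.113,-0.089,0.085],[0,0,-23,0.2,-0.15,-0.089,0.085],[0,0,-28,0.25,-0.188,-0.089,0.085]],
])

```text
time: 1.88
eef_pos: [0.405, -0.3746, 0.3208]
tcp_rot: [0.904, 0.427, 0.0, 0.001]
contact_force: [1.1, -0.4, -0.8]
opening: 0.994
```

```bash
python3 -c "
from h import *
rows([.57,.13,.32],81)"
```

```text
t 1.88 tcp [ 0.405  -0.3746  0.3208] psi 50.53 open 0.994 F [ 1.1 -0.4 -0.8] | turn [  0.1    0.04 -30.47] shift [ 4.944e-01 -1.934e-01  3.000e-04]
```

```bash
python3 -c "
from h import *
s=get_state();im=read_camera('wrist');save('w1',im)
for q in ['blank','blank_head','blank_tail','blank_slot']:
    for r in pinpoint('wrist',q): print(q,round(r['p'],2),np.round(r['centre'],1),at_z('wrist',r['centre'],.022 if 'slot' in q else .012,s).round(4))
rows([.57,.13,.32],81)"
```

```text
blank 0.92 [143.4 192.8] [ 0.2527 -0.2491  0.012 ]
blank 0.83 [310.2 118.2] [ 0.4493 -0.3071  0.012 ]
blank_head 0.9 [262.9  39.2] [ 0.4614 -0.2173  0.012 ]
blank_head 0.75 [160.6 270. ] [ 0.2012 -0.3262  0.012 ]
blank_tail 0.88 [126.2 103.5] [ 0.308  -0.1713  0.012 ]
blank_tail 0.67 [347.6 196.9] [ 0.4275 -0.3993  0.012 ]
blank_slot 0.61 [285.1  89.1] [ 0.4477 -0.269   0.022 ]
blank_slot 0.55 [147.  219.1] [ 0.2386 -0.2738  0.022 ]
t 2.12 tcp [ 0.4042 -0.3763  0.3201] psi 50.41 open 0.993 F [-0.8 -0.3  0.5] | turn [ 1.000e-02  4.000e-02 -3.059e+01] shift [ 4.959e-01 -1.949e-01 -3.000e-04]
```

View pics/w1.png

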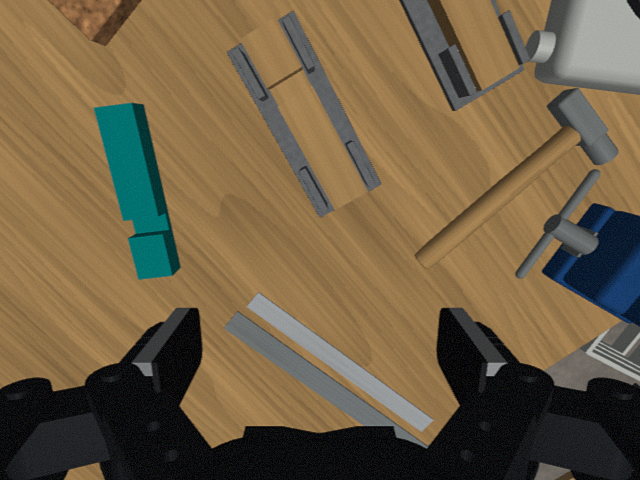

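The wrist view shows the slotted blank in its cradle, head at (263,39), tail at (348,197) and slot line at (285,78). The turquoise bar is at (143,193), off to the left. Next I go on to the handle.

Request:
move_arm([
  [[0,0,-4,0.055,-0.02,0,0.085],[0,0,-8,0.11,-0.042,0,0.085],[0,0,-12,0.165,-0.064,0,0.085],[0,0,-16,0.22,-0.086,0,0.085],[0,0,-20,0.275,-0.108,0,0.085]],
])

```text
time: 2.75
eef_pos: [0.4966, -0.0958, 0.3198]
tcp_rot: [0.818, 0.576, -0.0, 0.001]
contact_force: [1.1, -0.5, 0.6]
opening: 0.997
```

```bash
python3 -c "
from h import *
rows([.57,.13,.32],81.5)"
```

```text
t 2.75 tcp [ 0.4966 -0.0958  0.3198] psi 70.33 open 0.997 F [ 1.1 -0.5  0.6] | turn [  0.02   0.07 -11.17] shift [ 0.2373 -0.0069 -0.0005]
```

Request:
move_arm([
  [[0,0,-3,0.05,-0.002,0,0.085],[0,0,-6,0.105,-0.004,0,0.085],[0,0,-9,0.16,-0.006,0,0.085],[0,0,-11,0.215,-0.007,0,0.085],[0,0,-11.2,0.237,-0.007,0,0.085]],
])

```text
time: 3.38
eef_pos: [0.5709, 0.1304, 0.3189]
tcp_rot: [0.757, 0.653, -0.001, 0.0]
contact_force: [-0.1, 0.5, -0.6]
opening: 0.994
```

```bash
python3 -c "
from h import *
s=get_state();im=read_camera('wrist');save('w2',im)
for q,z in [('jig',0),('t_handle',.152),('bridge_mouth',.03),('stop_face',.03)]:
    for r in pinpoint('wrist',q): print(q,round(r['p'],2),np.round(r['centre'],1),at_z('wrist',r['centre'],z,s).round(4))
rows([.57,.13,.32],81.5)"
```

```text
jig 0.85 [320.  193.9] [0.571  0.1271 0.    ]
t_handle 0.88 [326.8 118.3] [0.5874 0.2053 0.152 ]
t_handle 0.23 [494.1 139. ] [0.7085 0.1723 0.152 ]
bridge_mouth 0.74 [322.8 170.1] [0.5783 0.1565 0.03  ]
t 3.62 tcp [0.5699 0.1279 0.3193] psi 81.4 open 0.997 F [-0.4  0.7  0.2] | turn [-0.01  0.12 -0.1 ] shift [ 0.002  -0.0003 -0.0007]
```

View pics/w2.png

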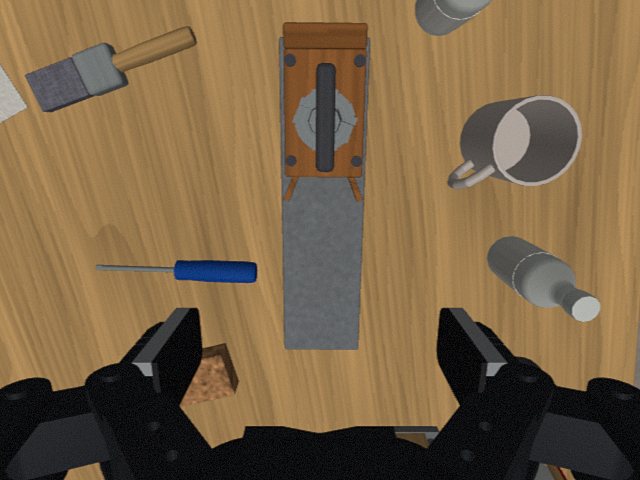

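The wrist view shows the jig nearly upright in the picture. The handle bar runs from (325,64) to (325,171), and the near bed corners are at (286,349) and (358,348).

```bash
python3 -c "
from h import *
s=get_state();s['eef_pos']=np.array([.5705,.1295,.3191])
g=lambda c,z:at_z('wrist',c,z,s)[:2]
a,b=g((286,349),.03),g((358.5,348),.03);print('near end',a.round(4),b.round(4),np.linalg.norm(a-b),((a+b)/2).round(4))
h1,h2=g((325.5,64),.16),g((325,171),.16);d=h1-h2;print('handle',h1.round(4),h2.round(4),np.linalg.norm(d),((h1+h2)/2).round(4),'yaw',np.degrees(np.arctan2(-d[0],d[1])))
for l in [((281,60),(285.5,340)),((368.5,60),(359,340))]:
  p,q=g(l[0],.03),g(l[1],.03);d=p-q;print('edge',p.round(4),q.round(4),np.degrees(np.arctan2(-d[0],d[1])))
for c in [(285,177),(364,177),(284,49),(367.5,49)]: print('bridge top',g(c,.086).round(4))
"
```

```text
near end [ 0.5024 -0.0497] [ 0.5894 -0.0616] 0.08775401867262768 [ 0.5459 -0.0556]
handle [0.5914 0.2397] [0.5803 0.1674] 0.07314911772112674 [0.5858 0.2035] yaw -8.680276300200438
edge [0.5531 0.2679] [ 0.5039 -0.0376] -9.151650883231156
edge [0.6386 0.2549] [ 0.5913 -0.0509] -8.800346586045782
bridge top [0.5428 0.1599]
bridge top [0.6153 0.1489]
bridge top [0.5607 0.2669]
bridge top [0.6312 0.2562]
```

```bash
python3 -c "
from h import *
rows([.5865,.204,.2],81.2);rows([.5865,.204,.137],81.2)"
```

```text
t 3.62 tcp [0.5699 0.1279 0.3193] psi 81.4 open 0.997 F [-0.4  0.7  0.2] | turn [-0.01  0.12  0.2 ] shift [0.0779 0.005  0.1192]
t 3.62 tcp [0.5699 0.1279 0.3193] psi 81.4 open 0.997 F [-0.4  0.7  0.2] | turn [-0.01  0.12  0.2 ] shift [0.0781 0.005  0.1822]
```

Request:
move_arm([
  [[0,0,0.2,0.039,0.003,0.03,0.06],[0,0,0.2,0.077,0.005,0.075,0.05],[0,0,0.2,0.078,0.005,0.12,0.05],[0,0,0.2,0.078,0.005,0.16,0.05],[0,0,0.2,0.078,0.005,0.182,0.05]],
], force=60)

```text
time: 4.25
eef_pos: [0.5852, 0.2017, 0.1344]
tcp_rot: [0.76, 0.65, -0.003, -0.0]
contact_force: [0.9, -0.5, -0.4]
opening: 0.586
```

```bash
python3 -c "
from h import *
im=read_camera('wrist');save('w3',im);im=read_camera('side');save('s3',cv2.resize(im[220:370,150:330],None,fx=4,fy=4))
rows([.5865,.204,.137],81.2)"
```

```text
t 4.35 tcp [0.5844 0.2017 0.1336] psi 81.06 open 0.584 F [-0.8 -0.2 -0.1] | turn [-0.38  0.27 -0.14] shift [ 0.0026  0.0017 -0.0034]
```

View pics/w3.png

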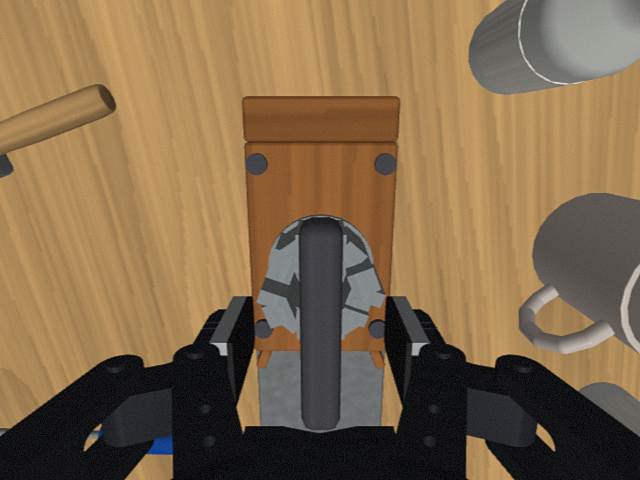

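View pics/s3.png

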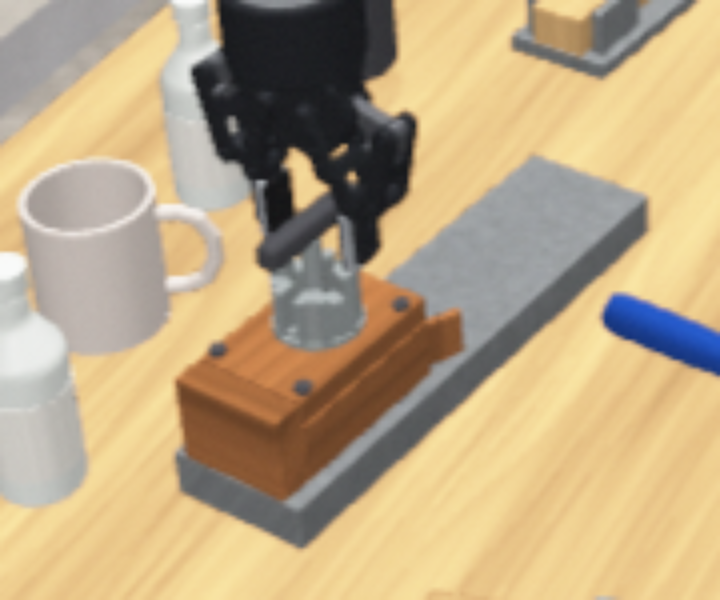

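```bash
python3 -c "
from h import *
s=get_state()
g=lambda c,z:at_z('wrist',c,z,s)[:2]
a,b=g((321,220),.16),g((321,431),.16);d=a-b;print(a,b,np.linalg.norm(d),(a+b)/2,np.degrees(np.arctan2(-d[0],d[1])))
rows([.5868,.2042,.137],81.2)"
```

```text
[0.59154606 0.24471527] [0.58001465 0.17114847] 0.07446507400683403 [0.58578036 0.20793187] -8.908484362105836
t 4.35 tcp [0.5844 0.2017 0.1336] psi 81.06 open 0.584 F [-0.8 -0.2 -0.1] | turn [-0.38  0.27 -0.14] shift [ 0.0028  0.0019 -0.0034]
```

Request:
move_arm([
  [[0,0,0,0.004,0,-0.002,0.05],[0,0,0,0.004,0,-0.002,0.0],[0,0,0,0.004,0,-0.002,0.0],[0,0,0,0.004,0,-0.002,0.0],[0,0,0,0.004,0,-0.002,0.0]],
], force=80)

```text
time: 4.97
eef_pos: [0.5863, 0.2057, 0.1374]
tcp_rot: [0.76, 0.65, -0.003, 0.0]
contact_force: [1.1, -0.6, 5.8]
opening: 0.149
```

```bash
python3 -c "
from h import *
rows([.5862,.2055,.170],81.2)"
```

```text
t 4.97 tcp [0.5863 0.2057 0.1374] psi 81.07 open 0.149 F [ 1.1 -0.6  5.8] | turn [-0.19  0.23 -0.13] shift [-0.0003 -0.0002 -0.0326]
```

Request:
move_arm([
  [[0,0,0,0,0,-0.009,0.0],[0,0,0,0,0,-0.018,0.0],[0,0,0,0,0,-0.027,0.0],[0,0,0,0,0,-0.035,0.0],[0,0,0,0,0,-0.035,0.0]],
])

```text
time: 5.6
eef_pos: [0.5858, 0.2056, 0.1715]
tcp_rot: [0.76, 0.65, -0.003, -0.0]
contact_force: [4.2, -1.1, -12.7]
opening: 0.142
```

```bash
python3 -c "
from h import *
im=read_camera('side');save('s4',cv2.resize(im[220:370,150:330],None,fx=4,fy=4))
rows([.5862,.2055,.1735],151)"
```

```text
t 5.65 tcp [0.5858 0.2056 0.1712] psi 81.07 open 0.145 F [  5.3  -1.  -12.1] | turn [ -0.4    0.07 -69.93] shift [-0.0001  0.0004 -0.0023]
```

View pics/s4.png

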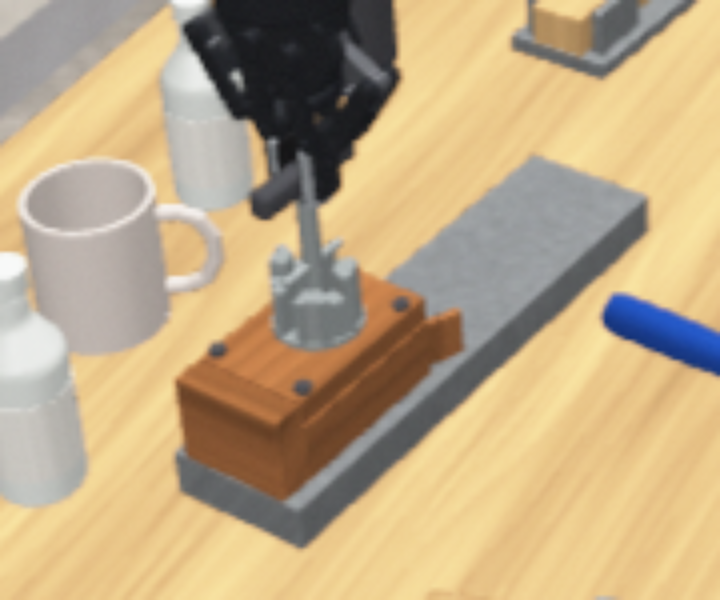

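Request:
move_arm([
  [[0,0,-8,0,0,-0.001,0.0],[0,0,-17,0,0,-0.001,0.0],[0,0,-26,0,0,-0.001,0.0],[0,0,-35,0,0,-0.001,0.0],[0,0,-44,0,0,-0.001,0.0]],
])

```text
time: 6.28
eef_pos: [0.5858, 0.2055, 0.1711]
tcp_rot: [0.459, 0.888, -0.003, -0.001]
contact_force: [5.5, 0.0, -11.6]
opening: 0.146
```

```bash
python3 -c "
from h import *
rows([.5861,.2056,.1725],151.5)"
```

```text
t 6.28 tcp [0.5858 0.2055 0.1711] psi 125.35 open 0.146 F [  5.5   0.  -11.6] | turn [ -0.38  -0.08 -26.15] shift [-0.0001  0.0003 -0.0015]
```

Request:
move_arm([
  [[0,0,-8,0,0,-0.001,0.0],[0,0,-17,0,0,-0.001,0.0],[0,0,-25.8,0,0,-0.001,0.0],[0,0,-25.8,0,0,-0.001,0.0],[0,0,-25.8,0,0,-0.001,0.0]],
])

```text
time: 6.9
eef_pos: [0.5858, 0.2055, 0.171]
tcp_rot: [0.249, 0.968, -0.003, -0.002]
contact_force: [5.8, 0.1, -12.3]
opening: 0.149
```

```bash
python3 -c "
from h import *
rows([.5861,.2056,.1605],151)"
```

```text
t 6.9 tcp [0.5858 0.2055 0.171 ] psi 151.16 open 0.149 F [  5.8   0.1 -12.3] | turn [-0.34 -0.14  0.16] shift [-0.0002  0.0003  0.0105]
```

Request:
move_arm([
  [[0,0,0,0,0,0.003,0.0],[0,0,0,0,0,0.006,0.0],[0,0,0,0,0,0.0085,0.0],[0,0,0,0,0,0.01,0.0],[0,0,0,0,0,0.01,0.0]],
])

```text
time: 7.52
eef_pos: [0.586, 0.2055, 0.1614]
tcp_rot: [0.249, 0.968, -0.002, -0.002]
contact_force: [3.9, -0.6, -7.4]
opening: 0.145
```

```bash
python3 -c "
from h import *
im=read_camera('side');save('s5',cv2.resize(im[220:370,150:330],None,fx=4,fy=4))
rows([.5861,.2056,.1605],151)"
```

```text
t 7.58 tcp [0.586  0.2055 0.1614] psi 151.16 open 0.141 F [ 4.7  0.7 -7.7] | turn [-0.31 -0.11  0.16] shift [-0.      0.0001  0.0009]
```

View pics/s5.png

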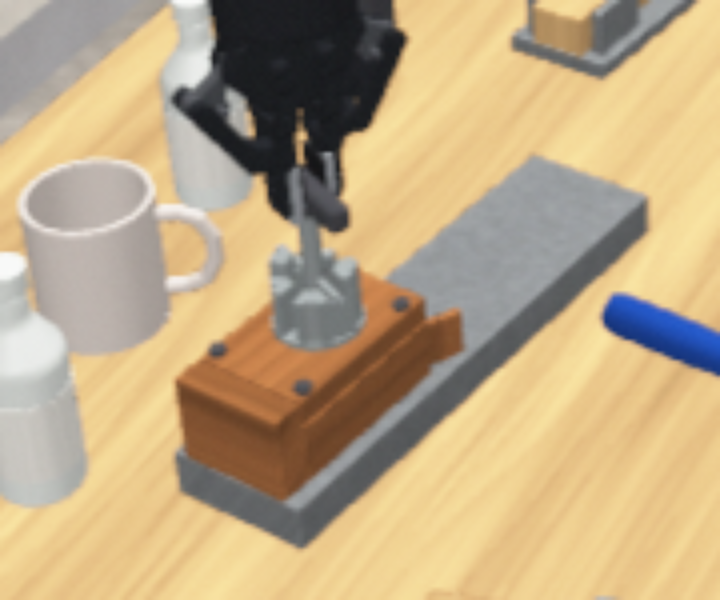

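Request:
move_arm([
  [[0,0,0,0,0,0.001,0.0],[0,0,0,0,0,0.002,0.0],[0,0,0,0,0,0.002,0.03],[0,0,0,0,0,0.0,0.04],[0,0,0,0,0,0.0,0.05]],
])

```text
time: 8.2
eef_pos: [0.5861, 0.2057, 0.1621]
tcp_rot: [0.249, 0.968, -0.002, -0.002]
contact_force: [0.3, -0.2, -0.3]
opening: 0.587
```

```bash
python3 -c "
from h import *
s=get_state();im=read_camera('wrist');save('w6',im)
im=read_camera('side');save('s6',cv2.resize(im[220:370,150:330],None,fx=4,fy=4))
rows([.5861,.2056,.26],151)"
```

```text
t 8.3 tcp [0.586  0.2056 0.1617] psi 151.16 open 0.585 F [ 0.9 -0.2  0.2] | turn [-0.31 -0.12  0.16] shift [ 0.0001 -0.0005 -0.0983]
```

View pics/s6.png

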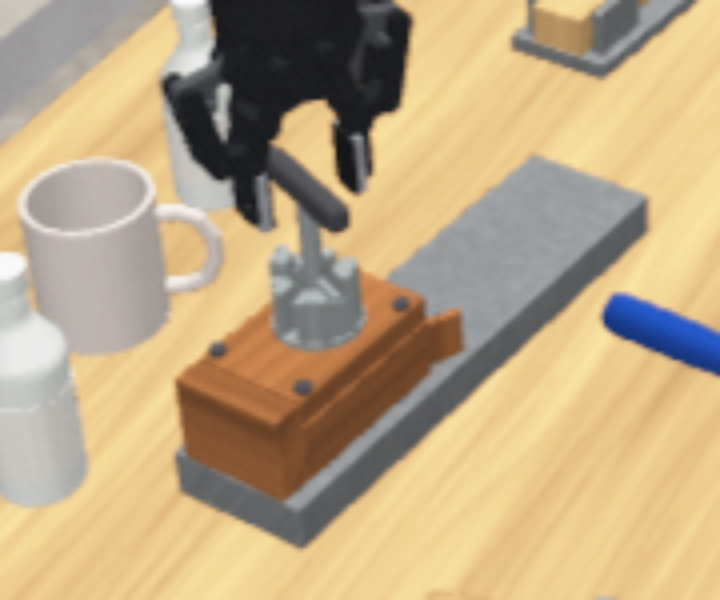

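View pics/w6.png

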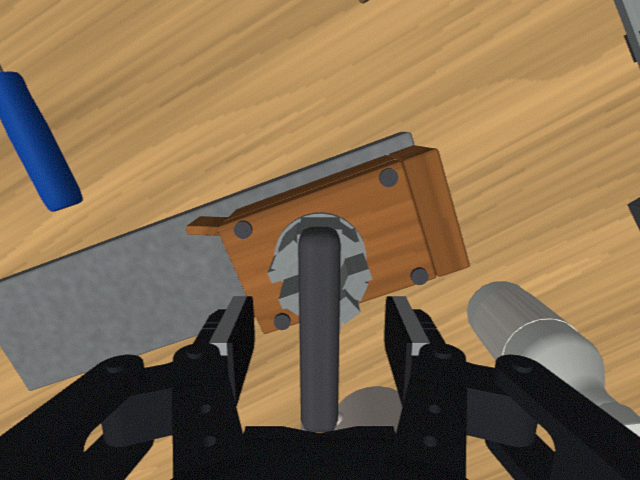

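The pin stands up at about 70° and stays there with the fingers off it: the bar is centred in the open jaws at (320,330). Next I go to the blank.

Request:
move_arm([
  [[0,0,0,0,0,-0.05,0.05],[0,0,0,0,0,-0.1,0.06],[0,0,10,0,0,-0.13,0.06],[0,0,20,0,0,-0.14,0.06],[0,0,30,0,0,-0.14,0.06]],
])

```text
time: 8.93
eef_pos: [0.5871, 0.2063, 0.3036]
tcp_rot: [0.494, 0.87, -0.002, 0.0]
contact_force: [0.9, 1.0, -0.5]
opening: 0.709
```

```bash
python3 -c "
from h import *
rows([.44,-.34,.26],79.5)"
```

```text
t 8.93 tcp [0.5871 0.2063 0.3036] psi 120.83 open 0.709 F [ 0.9  1.  -0.5] | turn [-0.13  0.16 41.33] shift [-0.3936 -0.4061  0.0455]
```

Request:
move_arm([
  [[0,0,5,-0.04,-0.041,0,0.06],[0,0,10,-0.08,-0.082,0,0.06],[0,0,16,-0.122,-0.126,0,0.06],[0,0,22,-0.164,-0.169,0,0.06],[0,0,28,-0.206,-0.212,0,0.06]],
])

```text
time: 9.55
eef_pos: [0.5098, -0.0808, 0.3048]
tcp_rot: [0.691, 0.723, -0.002, 0.001]
contact_force: [0.5, -0.4, -0.3]
opening: 0.701
```

```bash
python3 -c "
from h import *
rows([.44,-.34,.25],79.5)"
```

```text
t 9.55 tcp [ 0.5098 -0.0808  0.3048] psi 92.66 open 0.701 F [ 0.5 -0.4 -0.3] | turn [-0.06  0.19 13.16] shift [-0.2555 -0.0816  0.0557]
```

Request:
move_arm([
  [[0,0,3,-0.055,-0.017,0.01,0.06],[0,0,6,-0.11,-0.035,0.02,0.06],[0,0,9,-0.165,-0.053,0.03,0.06],[0,0,12,-0.22,-0.07,0.045,0.06],[0,0,13.2,-0.255,-0.082,0.055,0.06]],
])

```text
time: 10.18
eef_pos: [0.4384, -0.3416, 0.2499]
tcp_rot: [0.77, 0.638, -0.002, 0.0]
contact_force: [0.3, -0.3, 0.3]
opening: 0.698
```

```bash
python3 -c "
from h import *
s=get_state();im=read_camera('wrist');save('w7',im)
for q in ['blank','blank_head','blank_tail','blank_slot']:
    for r in pinpoint('wrist',q): print(q,round(r['p'],2),np.round(r['centre'],1),at_z('wrist',r['centre'],.022 if 'slot' in q else .012,s).round(4))
print(s['eef_pos'],s['tcp_rot'])
rows([.44,-.34,.25],79.5)"
```

```text
blank 0.86 [104.9 142.3] [ 0.2549 -0.249   0.012 ]
blank 0.62 [318.2 162.6] [ 0.4441 -0.3036  0.012 ]
blank_head 0.88 [322.6  57.7] [ 0.4647 -0.2162  0.012 ]
blank_head 0.86 [ 83.4 235.8] [ 0.2046 -0.33    0.012 ]
blank_tail 0.82 [319.1 260.1] [ 0.4271 -0.3977  0.012 ]
blank_tail 0.69 [131.4  37. ] [ 0.3065 -0.1695  0.012 ]
blank_slot 0.97 [ 93.  172.7] [ 0.2405 -0.2733  0.022 ]
blank_slot 0.92 [317.9 126.8] [ 0.4499 -0.2721  0.022 ]
[ 0.43835125 -0.34161506  0.24994459] [ 7.70022919e-01  6.38014243e-01 -1.53533492e-03  4.15258815e-04]
t 10.43 tcp [ 0.4397 -0.3391  0.2508] psi 79.45 open 0.698 F [-0.7  0.4  0.1] | turn [-0.04  0.16 -0.05] shift [-0.0008  0.0005  0.0008]
```

View pics/w7.png

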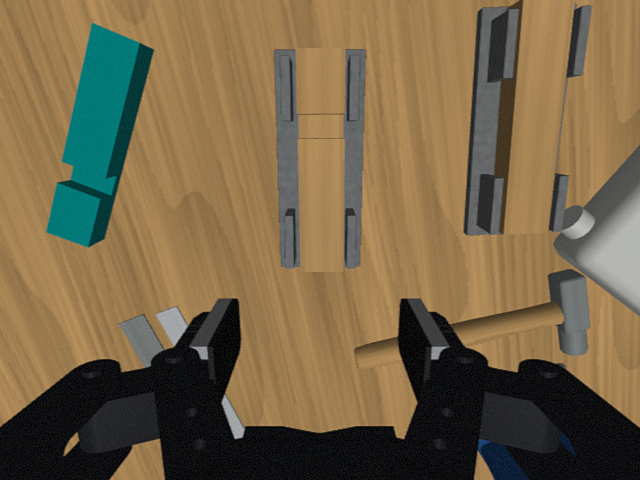

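The slotted blank is straight ahead: head edge from (297,48) to (343,48), tail edge from (298,271) to (345,271), slot at rows 114–138. The plain blank is in the cradle to the right at (530,115).

```bash
python3 -c "
from h import *
s=get_state();s['eef_pos']=np.array([.4390,-.3403,.2503])
g=lambda c,z:at_z('wrist',c,z,s)[:2]
h=(g((297,48),.042)+g((343.5,48),.042))/2; t=(g((298,271),.042)+g((345,271),.042))/2
d=h-t;print(h,t,np.linalg.norm(d),(h+t)/2,np.degrees(np.arctan2(-d[0],d[1])))
sl=(g((321,114),.042)+g((321.5,138),.042))/2; print('slot',sl, np.linalg.norm(h-sl))
ps=90-np.degrees(np.arctan2(d[0],d[1]));u=d/np.linalg.norm(d);c=(h+t)/2
print(ps); 
rows(list(c)+[.10],ps);rows(list(c)+[.019],ps)
"
```

```text
[ 0.46348672 -0.21195356] [ 0.43012893 -0.39754574] 0.1885661686867911 [ 0.44680783 -0.30474965] -10.189379383239103
slot [ 0.45339568 -0.27077124] 0.05967703006430894
79.8106206167609
t 10.43 tcp [ 0.4397 -0.3391  0.2508] psi 79.45 open 0.698 F [-0.7  0.4  0.1] | turn [-0.04  0.16 -0.36] shift [0.0355 0.0008 0.1507]
t 10.43 tcp [ 0.4397 -0.3391  0.2508] psi 79.45 open 0.698 F [-0.7  0.4  0.1] | turn [-0.04  0.16 -0.36] shift [0.0357 0.0009 0.2317]
```

Request:
move_arm([
  [[0,0,-0.3,0.018,0.0005,0.05,0.065],[0,0,-0.3,0.036,0.0005,0.1,0.065],[0,0,-0.3,0.036,0.0005,0.15,0.065],[0,0,-0.3,0.036,0.0005,0.2,0.065],[0,0,-0.3,0.036,0.0005,0.228,0.065]],
], force=40)

```text
time: 11.05
eef_pos: [0.4463, -0.3019, 0.0206]
tcp_rot: [0.767, 0.642, -0.001, -0.001]
contact_force: [0.3, 0.1, -0.1]
opening: 0.765
```

```bash
python3 -c "
from h import *
im=read_camera('wrist');save('w8',im);im=read_camera('side');save('s8',cv2.resize(im[180:290,300:430],None,fx=5,fy=5))
rows([.4460,-.3045,.019],79.8)"
```

```text
t 11.15 tcp [ 0.4451 -0.3011  0.0197] psi 79.88 open 0.761 F [-0.4  0.4 -0.3] | turn [-0.37 -0.08  0.08] shift [-0.0032  0.0015  0.0007]
```

View pics/w8.png

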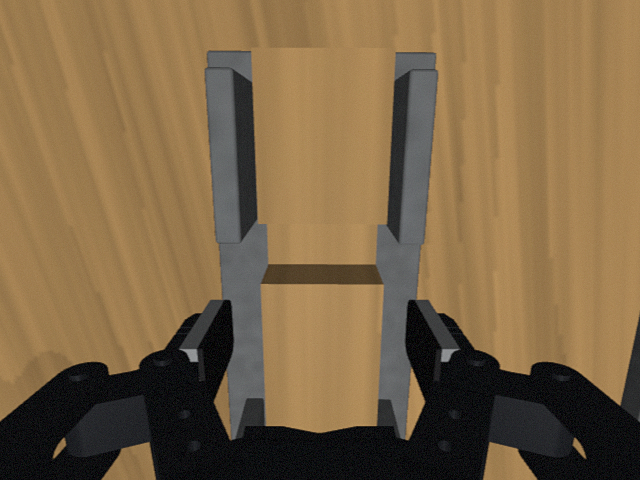

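View pics/s8.png

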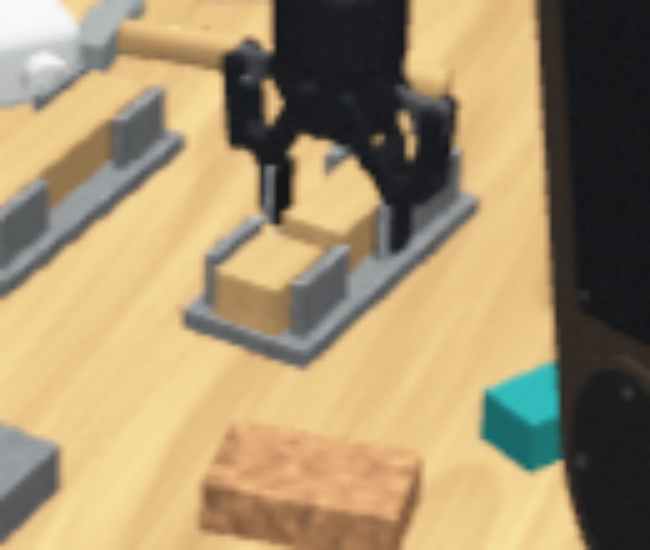

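The jaws straddle the slotted blank behind its slot, in the open middle of the cradle, with room on both sides. Closing now.

Request:
move_arm([
  [[0,0,0,-0.003,0.0,0,0.065],[0,0,0,-0.003,0.0,0,0.0],[0,0,0,-0.003,0.0,0,0.0],[0,0,0,-0.003,0.0,0,0.0],[0,0,0,-0.003,0.0,-0.01,0.0]],
], force=50)

```text
time: 11.78
eef_pos: [0.444, -0.3035, 0.0295]
tcp_rot: [0.767, 0.642, -0.002, -0.004]
contact_force: [-0.0, -0.5, -2.7]
opening: 0.453
```

```bash
python3 -c "
from h import *
rows([.446,-.3045,.20],79.8)"
```

```text
t 11.78 tcp [ 0.444  -0.3035  0.0295] psi 79.87 open 0.453 F [-0.  -0.5 -2.7] | turn [-0.46 -0.14  0.07] shift [-0.0002  0.0008 -0.1705]
```

Request:
move_arm([
  [[0,0,0,0,0,-0.045,0.0],[0,0,0,0,0,-0.09,0.0],[0,0,0,0.03,0.01,-0.12,0.0],[0,0,0,0.08,0.02,-0.12,0.0],[0,0,0,0.135,0.03,-0.12,0.0]],
])

```text
time: 12.4
eef_pos: [0.4982, -0.1754, 0.1502]
tcp_rot: [0.767, 0.641, -0.001, -0.003]
contact_force: [0.9, -0.5, -3.1]
opening: 0.456
```

```bash
python3 -c "
from h import *
im=read_camera('side');save('s9',im)
rows([.5594,.0282,.10],81.2)"
```

```text
t 12.45 tcp [ 0.4992 -0.1689  0.1494] psi 79.99 open 0.457 F [-0.6  4.1 -2.3] | turn [-0.47 -0.49 -1.2 ] shift [0.2041 0.0254 0.0509]
```

View pics/s9.png

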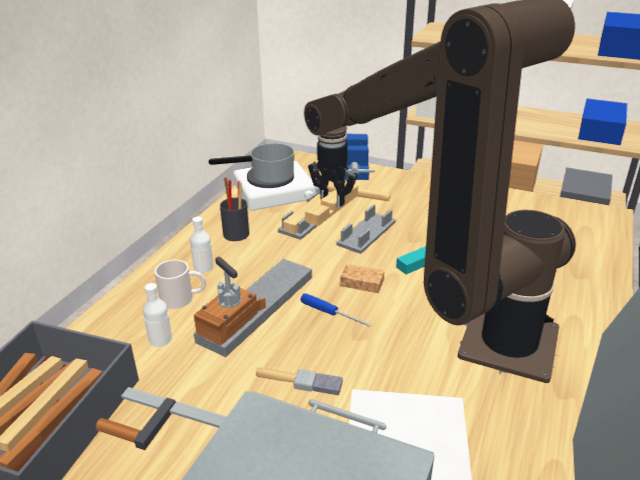

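The blank is in the jaws at (325,205) and the near cradle is empty. The far cradle still holds the plain blank.

Request:
move_arm([
  [[0,0,-0.3,0.05,0.006,0,0.0],[0,0,-0.6,0.1,0.012,0.01,0.0],[0,0,-1,0.15,0.019,0.025,0.0],[0,0,-1.2,0.19,0.024,0.04,0.0],[0.3,0.3,-1.2,0.204,0.0254,0.05,0.0]],
])

```text
time: 13.08
eef_pos: [0.5585, 0.03, 0.0998]
tcp_rot: [0.758, 0.652, 0.0, -0.011]
contact_force: [-0.5, -0.3, -2.6]
opening: 0.455
```

```bash
python3 -c "
from h import *
s=get_state();im=read_camera('wrist');save('w10',im)
im=read_camera('side');save('s10',cv2.resize(im[220:370,180:360],None,fx=4,fy=4))
rows([.5594,.0282,.0400],81.2)"
```

```text
t 13.18 tcp [0.5581 0.0289 0.0992] psi 81.29 open 0.454 F [-0.1 -0.4 -3.1] | turn [-0.99 -0.78  0.1 ] shift [-0.0013  0.0024  0.0592]
```

View pics/w10.png

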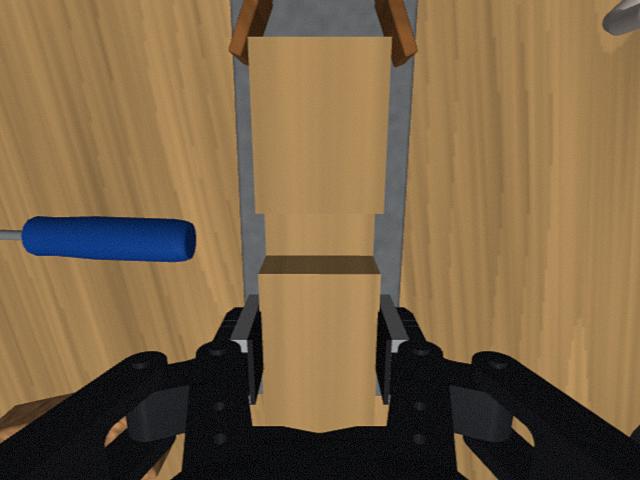

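View pics/s10.png

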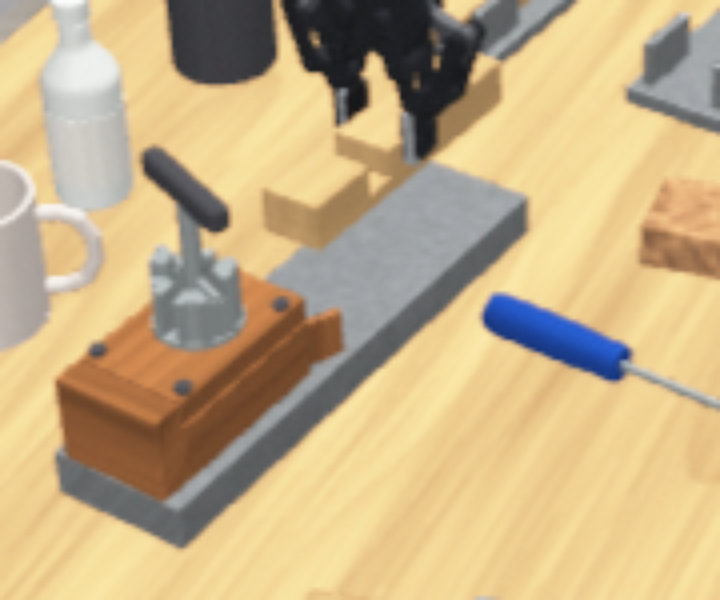

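Request:
move_arm([
  [[-0.5,-0.4,0,-0.001,0.001,0.015,0.0],[-1,-0.8,0,-0.001,0.002,0.03,0.0],[-1,-0.8,0,-0.001,0.002,0.045,0.0],[-1,-0.8,0,-0.001,0.002,0.055,0.0],[-1,-0.8,0,-0.001,0.002,0.059,0.0]],
])

```text
time: 13.8
eef_pos: [0.5583, 0.0283, 0.0399]
tcp_rot: [0.759, 0.651, -0.001, -0.001]
contact_force: [-8.5, -1.0, 12.3]
opening: 0.457
```

```bash
python3 -c "
from h import *
s=get_state();im=read_camera('wrist');save('w11',im)
im=read_camera('side');save('s11',cv2.resize(im[220:370,180:360],None,fx=4,fy=4))
rows([.5594,.0282,.0375],81.2)"
```

```text
t 13.9 tcp [0.5593 0.0284 0.0403] psi 81.3 open 0.458 F [-0.1 -0.4 -1.8] | turn [0.04 0.02 0.1 ] shift [-0.0002  0.0001  0.0028]
```

View pics/w11.png

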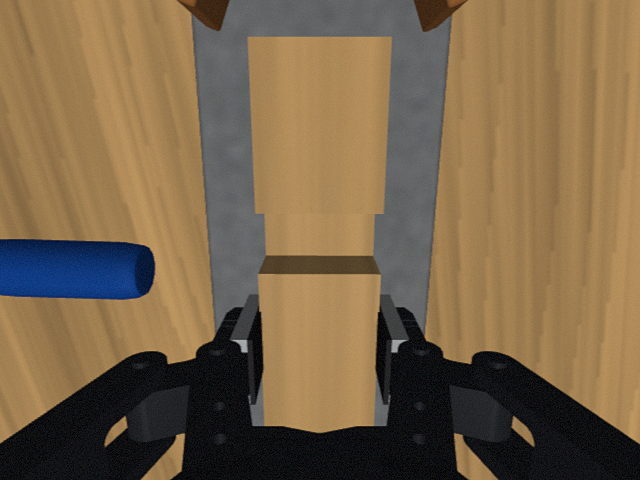

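View pics/s11.png

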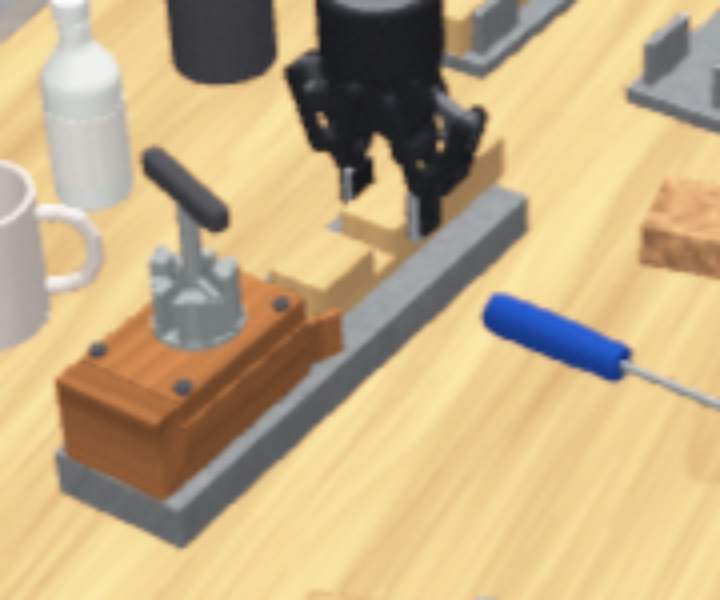

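The blank sits centred on the bed: its head edge centre is at (320,37), the bed edges are at 192 and 451, and it stops short of the cheeks. I lower it the last bit and let go.

Request:
move_arm([
  [[0,0,0,0,0,0.001,0.0],[0,0,0,0,0,0.0015,0.0],[0,0,0,0,0,0.0015,0.07],[0,0,0,0,0,0.001,0.07],[0,0,0,0,0,0.0,0.07]],
])

```text
time: 14.52
eef_pos: [0.5595, 0.0284, 0.0404]
tcp_rot: [0.759, 0.651, 0.0, 0.001]
contact_force: [0.4, -0.0, -0.7]
opening: 0.816
```

```bash
python3 -c "
from h import *
s=get_state();im=read_camera('wrist');save('w12',im)
im=read_camera('side');save('s12',cv2.resize(im[220:370,180:360],None,fx=4,fy=4))
rows([.5594,.0282,.10],81.2)"
```

```text
t 14.62 tcp [0.5595 0.0284 0.0405] psi 81.29 open 0.823 F [-0.8 -0.1 -0.2] | turn [0.07 0.02 0.09] shift [-0.0002 -0.     -0.0595]
```

View pics/w12.png

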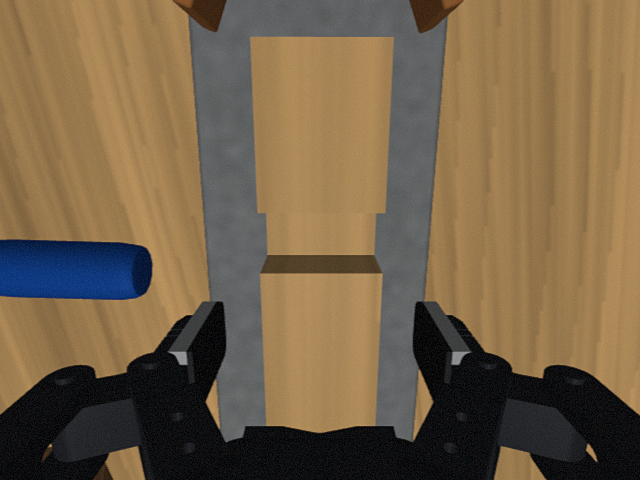

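View pics/s12.png

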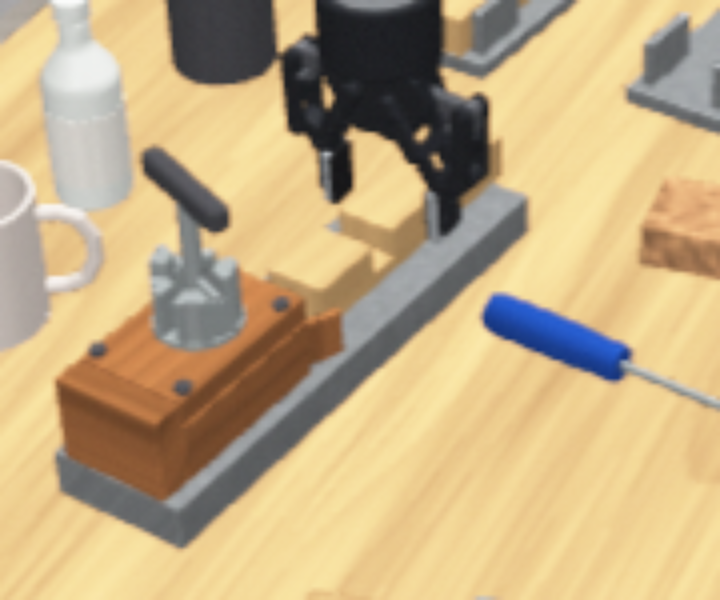

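```bash
cat >> h.py <<'E'
TH=np.radians(-8.8);O=np.array([.5744,.125]);U=np.array([-np.sin(TH),np.cos(TH)]);X=np.array([np.cos(TH),np.sin(TH)])
def jig(p): d=np.array(p)[:2]-O; return np.array([d@X,d@U]).round(4)
def wj(x,y): return O+x*X+y*U
E
python3 -c "
from h import *
s=get_state()
for c in [(250,37),(393,37),(257,213),(386,213),(261,272),(382,272)]: print(c,jig(at_z('wrist',c,.06,s)))
print('tcp',jig(s['eef_pos']))
for c in [(192,37),(447,37),(222,30),(412,30)]: print(c,jig(at_z('wrist',c,.03,s)))
rows(list(wj(0,-.178))+[.0405],81.2)"
```

```text
(250, 37) [-0.0195 -0.0044]
(393, 37) [ 0.0199 -0.0043]
(257, 213) [-0.0196 -0.0537]
(386, 213) [ 0.0203 -0.0536]
(261, 272) [-0.0191 -0.073 ]
(382, 272) [ 0.0199 -0.073 ]
tcp [ 0.0001 -0.0978]
(192, 37) [-0.044   0.0016]
(447, 37) [0.0435 0.0017]
(222, 30) [-0.0336  0.0038]
(412, 30) [0.0313 0.0039]
t 14.62 tcp [0.5595 0.0284 0.0405] psi 81.29 open 0.823 F [-0.8 -0.1 -0.2] | turn [0.07 0.02 0.09] shift [-0.0802 -0.0002 -0.    ]
```

Request:
move_arm([
  [[0,0,0,-0.04,0,0,0.065],[0,0,0,-0.08,0,0,0.065],[0,0,0,-0.08,0,0,0.065],[0,0,0,-0.08,0,0,0.0],[0,0,0,-0.08,0,0,0.0]],
], force=40)

```text
time: 15.25
eef_pos: [0.5477, -0.05, 0.0407]
tcp_rot: [0.758, 0.652, 0.0, 0.001]
contact_force: [-0.1, -1.1, -1.1]
opening: 0.458
```

```bash
python3 -c "
from h import *
im=read_camera('wrist');save('w13',im)
s=get_state();print(jig(s['eef_pos']))
rows(list(wj(0,-.038))+[.0405],81.2)"
```

```text
[ 0.0004 -0.177 ]
t 15.3 tcp [ 0.5477 -0.05    0.0407] psi 81.37 open 0.461 F [ 0.3 -0.7  0.5] | turn [0.1  0.03 0.17] shift [1.39e-01 0.00e+00 1.00e-04]
```

View pics/w13.png

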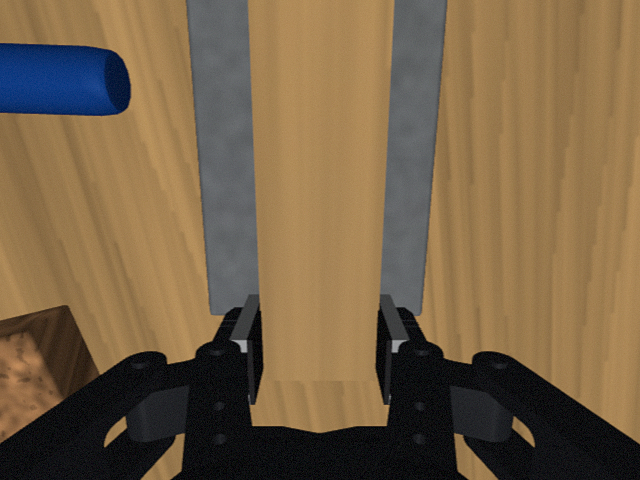

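The jaws hold the blank's tail, whose end edge is at row 380. Pushing in.

Request:
move_arm([
  [[0,0,0,0.015,0,0,0.0],[0,0,0,0.035,0,0,0.0],[0,0,0.1,0.055,0,0,0.0],[0,0,0.1,0.075,0,0,0.0],[0,0,0.1,0.09,0,0,0.0]],
])

```text
time: 15.92
eef_pos: [0.5613, 0.0408, 0.0407]
tcp_rot: [0.758, 0.652, 0.0, 0.001]
contact_force: [0.5, -2.0, 0.5]
opening: 0.458
```

```bash
python3 -c "
from h import *
s=get_state();im=read_camera('wrist');save('w14',im)
im=read_camera('side');save('s14',cv2.resize(im[220:370,180:360],None,fx=4,fy=4))
print(jig(s['eef_pos']))
rows(list(wj(0,-.034))+[.0405],81.2)"
```

```text
[-0.0001 -0.0852]
t 16.02 tcp [0.5613 0.0415 0.0407] psi 81.35 open 0.459 F [-0.8  2.   1.3] | turn [ 0.1  -0.07  0.15] shift [0.0505 0.0003 0.0002]
```

View pics/w14.png

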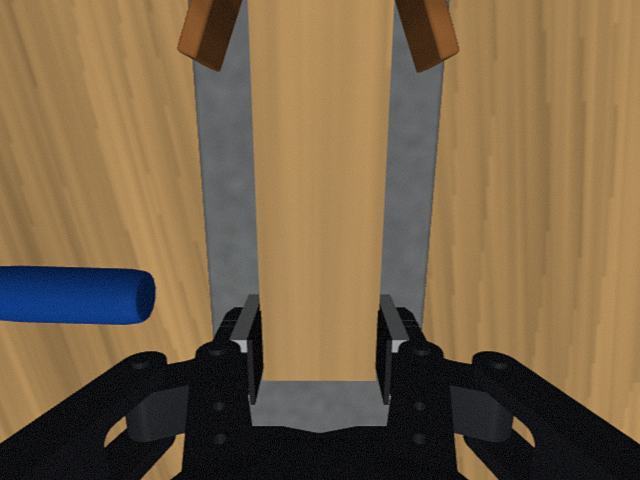

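View pics/s14.png

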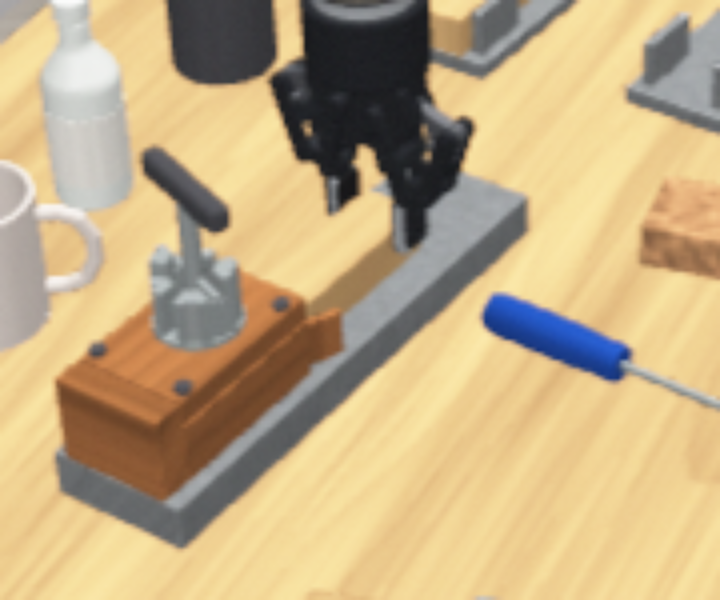

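The blank runs straight between the cheeks, which sit at (210,35) and (425,35), and the pin is still up. I continue more slowly.

Request:
move_arm([
  [[0,0,0,0.013,0,0,0.0],[0,0,0,0.026,0,0,0.0],[0,0,0,0.036,0,0,0.0],[0,0,0,0.044,0,0,0.0],[0,0,0,0.048,0,0,0.0]],
])

```text
time: 16.65
eef_pos: [0.5686, 0.0893, 0.0407]
tcp_rot: [0.758, 0.652, 0.001, 0.0]
contact_force: [-0.8, -1.1, 1.6]
opening: 0.457
```

```bash
python3 -c "
from h import *
s=get_state();print(jig(s['eef_pos']))
rows(list(wj(0,-.034))+[.0405],81.2)"
```

```text
[-0.0003 -0.0361]
t 16.65 tcp [0.5686 0.0893 0.0407] psi 81.37 open 0.457 F [-0.8 -1.1  1.6] | turn [ 0.09 -0.06  0.17] shift [0.0021 0.0003 0.0002]
```

Request:
move_arm([
  [[0,0,0,0.002,0,0,0.0],[0,0,0,0.004,0,0,0.0],[0,0,0,0.005,0,0,0.0],[0,0,0,0.006,0,0,0.0],[0,0,0,0.007,0,0,0.0]],
])

```text
time: 17.27
eef_pos: [0.5692, 0.0931, 0.0407]
tcp_rot: [0.758, 0.652, -0.002, 0.002]
contact_force: [-3.6, -13.7, 3.0]
opening: 0.457
```

```bash
python3 -c "
from h import *
s=get_state();im=read_camera('wrist');save('w15',im)
print(jig(s['eef_pos']),s['contact_force']@np.append(U,0))
im=read_camera('side');save('s15',cv2.resize(im[220:370,180:360],None,fx=4,fy=4))
rows(list(wj(0,-.034))+[.0405],81.2)"
```

```text
[-0.0003 -0.0323] -14.127056555792512
t 17.38 tcp [0.5691 0.0931 0.0407] psi 81.41 open 0.459 F [ -3.3 -11.4   2.9] | turn [0.01 0.27 0.21] shift [-0.0017  0.0003  0.0002]
```

View pics/w15.png

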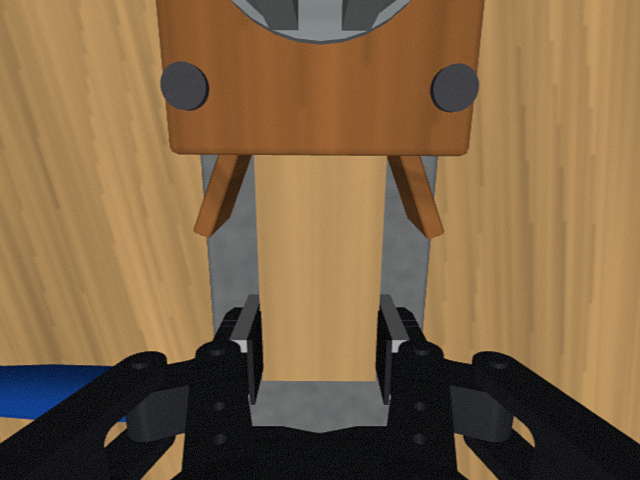

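```bash
python3 -c "
from h import *
s=get_state()
for c in [(264,380),(377,380)]: print(jig(at_z('wrist',c,.06,s)))
for c in [(172,153),(468,153)]: print('bridge face',jig(at_z('wrist',c,.086,s)))
"
```

```text
[-0.02   -0.0478]
[ 0.0196 -0.0477]
bridge face [-0.0352  0.0315]
bridge face [0.0337 0.0317]
```

View pics/s15.png

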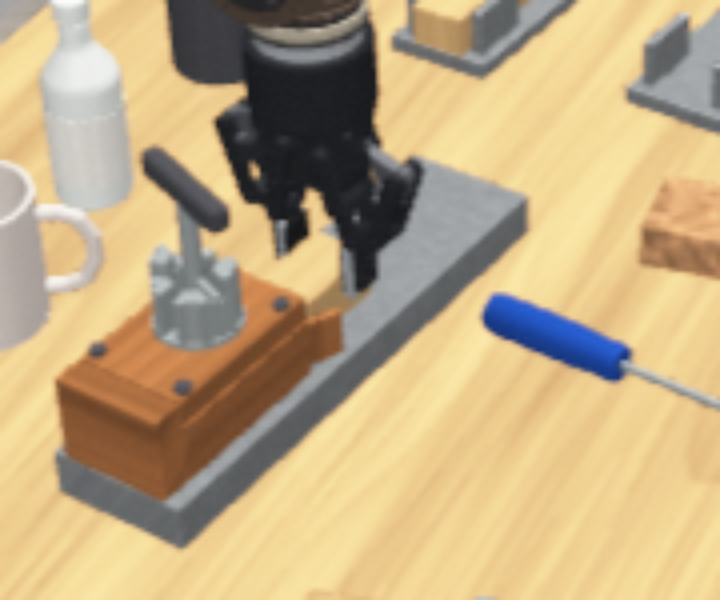

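The tail is 79 mm out of the bridge and the push force has risen to 14 N, so the blank is home. Releasing and rising.

Request:
move_arm([
  [[0,0,0,0.0,0,0,0.0],[0,0,0,0.0,0,0,0.07],[0,0,0,-0.001,0,0,0.075],[0,0,0,-0.01,0,-0.05,0.075],[0,0,0,-0.02,0,-0.11,0.075]],
])

```text
time: 18.0
eef_pos: [0.5648, 0.0742, 0.1501]
tcp_rot: [0.758, 0.652, -0.003, 0.0]
contact_force: [1.6, 0.5, 0.7]
opening: 0.88
```

```bash
python3 -c "
from h import *
s=get_state();im=read_camera('wrist');save('w16',im)
rows(list(wj(0,.0816))+[.26],151.1)"
```

```text
t 18.05 tcp [0.5706 0.0732 0.1611] psi 81.43 open 0.876 F [2.6 0.5 4.4] | turn [  0.55   0.65 -69.67] shift [ 0.1331 -0.0023 -0.0994]
```

View pics/w16.png

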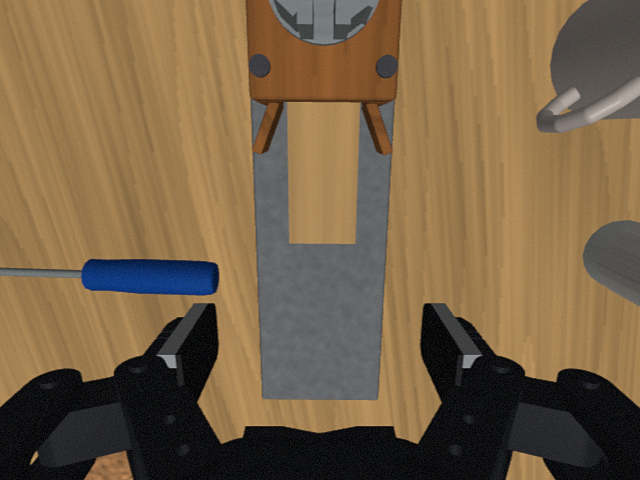

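The blank stays home: tail edge at (321,243), straight under the bridge. On to the handle again.

Request:
move_arm([
  [[0,0,-6,0.0,0,-0.05,0.06],[0,0,-16,0.03,0,-0.1,0.05],[0,0,-26,0.07,0,-0.1,0.05],[0,0,-36,0.11,0,-0.1,0.05],[0,0,-46,0.133,-0.002,-0.1,0.05]],
])

```text
time: 18.68
eef_pos: [0.5872, 0.2078, 0.2605]
tcp_rot: [0.44, 0.898, 0.001, 0.007]
contact_force: [0.2, -0.4, 0.3]
opening: 0.586
```

```bash
python3 -c "
from h import *
rows([.5861,.2056,.162],151.1)"
```

```text
t 18.68 tcp [0.5872 0.2078 0.2605] psi 127.85 open 0.586 F [ 0.2 -0.4  0.3] | turn [  0.28   0.76 -23.25] shift [ 0.0001 -0.0029  0.0984]
```

Request:
move_arm([
  [[0,0.3,-10,0.0,-0.001,-0.0,0.05],[0.2,0.6,-20,0.0,-0.003,0.01,0.05],[0.3,0.8,-23.3,0,-0.003,0.045,0.05],[0.3,0.8,-23.3,0,-0.003,0.075,0.05],[0.3,0.8,-23.3,0,-0.003,0.0985,0.05]],
])

```text
time: 19.3
eef_pos: [0.5854, 0.2058, 0.16]
tcp_rot: [0.249, 0.969, -0.0, -0.001]
contact_force: [-0.2, 0.4, 0.9]
opening: 0.587
```

```bash
python3 -c "
from h import *
s=get_state();im=read_camera('wrist');save('w17',im)
rows([.5861,.2056,.162],151.1)"
```

```text
t 19.35 tcp [0.5835 0.2053 0.1563] psi 151.16 open 0.587 F [-1.1 -0.  -2.8] | turn [-0.25 -0.38  0.06] shift [-0.0021  0.0015 -0.0057]
```

View pics/w17.png

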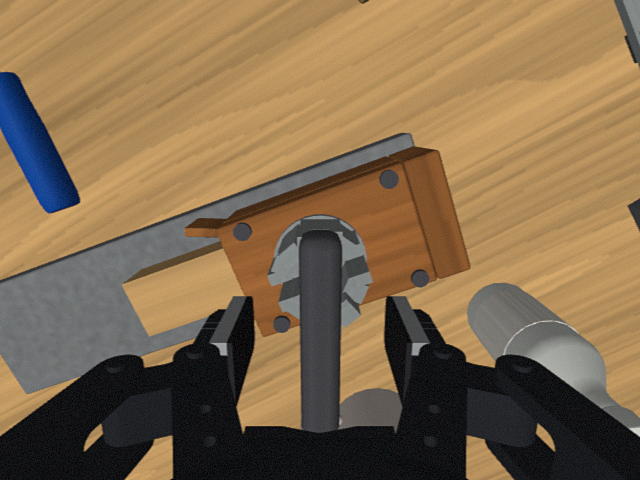

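The bar is centred in the jaws at (320,330). Gripping it.

Request:
move_arm([
  [[0,0,0,-0.002,0.001,-0.005,0.05],[0,0,0,-0.002,0.001,-0.005,0.05],[0,0,0,-0.002,0.001,-0.005,0.0],[0,0,0,-0.002,0.001,-0.005,0.0],[0,0,0,-0.002,0.001,-0.005,0.0]],
], force=80)

```text
time: 19.98
eef_pos: [0.5866, 0.2055, 0.1626]
tcp_rot: [0.249, 0.968, -0.001, -0.003]
contact_force: [2.0, 1.0, 1.7]
opening: 0.142
```

```bash
python3 -c "
from h import *
rows([.5861,.2056,.172],151.1)"
```

```text
t 19.98 tcp [0.5866 0.2055 0.1626] psi 151.16 open 0.142 F [2.  1.  1.7] | turn [-0.14 -0.28  0.06] shift [ 0.0005 -0.0002 -0.0094]
```

Request:
move_arm([
  [[0,0,0,0,0,-0.004,0.0],[0,0,0,0,0,-0.008,0.0],[0,0,0,0,0,-0.011,0.0],[0,0,0,0,0,-0.0115,0.0],[0,0,0,0,0,-0.0115,0.0]],
])

```text
time: 20.6
eef_pos: [0.5861, 0.2054, 0.1732]
tcp_rot: [0.249, 0.968, -0.001, -0.003]
contact_force: [4.2, 1.1, -12.6]
opening: 0.142
```

```bash
python3 -c "
from h import *
im=read_camera('side');save('s18',cv2.resize(im[220:370,150:330],None,fx=4,fy=4))
rows([.5861,.2056,.172],81.2)"
```

```text
t 20.65 tcp [0.5861 0.2054 0.1733] psi 151.15 open 0.141 F [  3.5   1.7 -12.5] | turn [-0.39 -0.18 69.95] shift [0.0001 0.0002 0.0013]
```

View pics/s18.png

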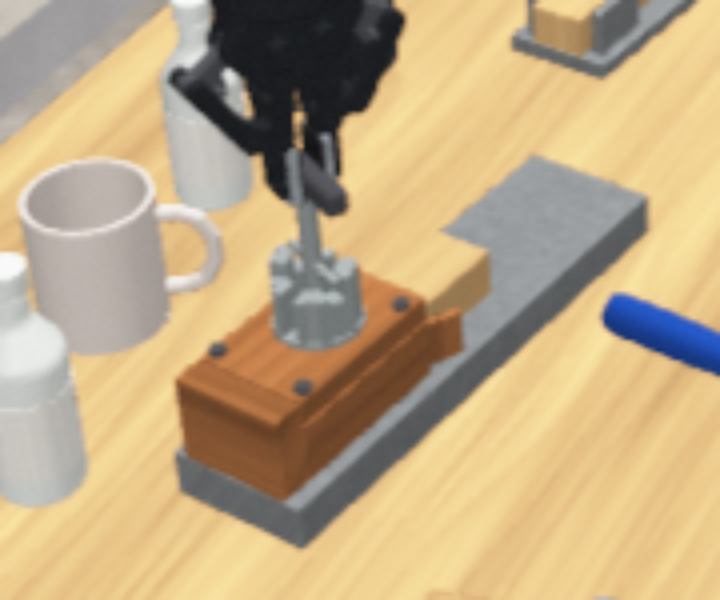

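Lifted: the force is about 12.5 N, which corresponds to some 35 mm. Now I turn it back.

Request:
move_arm([
  [[0,0,8,0,0,0,0.0],[0,0,17,0,0,0,0.0],[0,0,26,0,0,0,0.0],[0,0,35,0,0,0,0.0],[0,0,44,0,0,0,0.0]],
])

```text
time: 21.28
eef_pos: [0.586, 0.2055, 0.173]
tcp_rot: [0.596, 0.803, -0.002, -0.003]
contact_force: [4.0, 2.1, -12.7]
opening: 0.143
```

```bash
python3 -c "
from h import *
rows([.5861,.2056,.172],81.1)"
```

```text
t 21.27 tcp [0.586  0.2055 0.173 ] psi 106.86 open 0.143 F [  4.    2.1 -12.7] | turn [-0.41 -0.03 25.76] shift [0.0001 0.0001 0.001 ]
```

Request:
move_arm([
  [[0,0,8,0,0,0,0.0],[0,0,17,0,0,0,0.0],[0,0,25.7,0,0,0,0.0],[0,0,25.7,0,0,0,0.0],[0,0,25.7,0,0,0.002,0.0]],
])

```text
time: 21.9
eef_pos: [0.586, 0.2055, 0.171]
tcp_rot: [0.759, 0.651, -0.003, -0.002]
contact_force: [3.0, 0.9, -11.4]
opening: 0.139
```

```bash
python3 -c "
from h import *
rows([.5861,.2056,.1385],81.1)"
```

```text
t 21.9 tcp [0.586  0.2055 0.171 ] psi 81.28 open 0.139 F [  3.    0.9 -11.4] | turn [-0.4   0.05  0.18] shift [0.0002 0.0003 0.0325]
```

Request:
move_arm([
  [[0,0,0,0,0,0.006,0.0],[0,0,0,0,0,0.013,0.0],[0,0,0,0,0,0.02,0.0],[0,0,0,0,0,0.026,0.0],[0,0,0,0,0,0.03,0.0]],
])

```text
time: 22.52
eef_pos: [0.5862, 0.2056, 0.1414]
tcp_rot: [0.759, 0.651, -0.002, -0.002]
contact_force: [2.5, 0.3, -5.9]
opening: 0.14
```

```bash
python3 -c "
from h import *
im=read_camera('side');save('s19',cv2.resize(im[220:370,150:330],None,fx=4,fy=4))
rows([.5861,.2056,.1385],81.1)"
```

```text
t 22.57 tcp [0.5861 0.2055 0.1409] psi 81.29 open 0.142 F [ 3.   0.7 -7. ] | turn [-0.36  0.04  0.19] shift [0.0001 0.     0.0024]
```

View pics/s19.png

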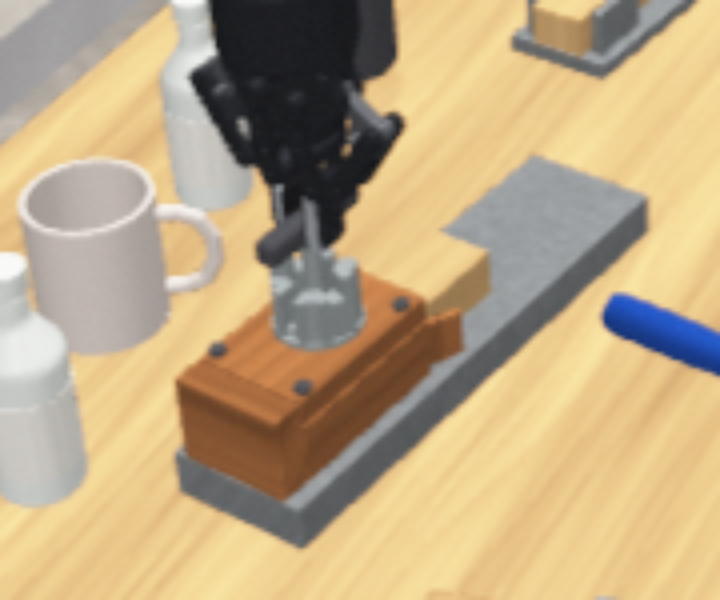

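Request:
move_arm([
  [[0,0,0,0,0,0.0015,0.0],[0,0,0,0,0,0.003,0.0],[0,0,0,0,0,0.004,0.0],[0,0,0,0,0,0.003,0.04],[0,0,0,0,0,0.001,0.05]],
])

```text
time: 23.2
eef_pos: [0.5863, 0.2055, 0.1406]
tcp_rot: [0.759, 0.651, -0.002, -0.002]
contact_force: [-0.1, 0.7, 0.8]
opening: 0.562
```

```bash
python3 -c "
from h import *
s=get_state();im=read_camera('wrist');save('w20',im)
im=read_camera('side');save('s20',cv2.resize(im[220:370,150:330],None,fx=4,fy=4))
rows([.5861,.2056,.27],81.1)"
```

```text
t 23.3 tcp [0.5864 0.2055 0.1407] psi 81.29 open 0.582 F [ 0.1  0.9 -0.4] | turn [-0.3   0.03  0.19] shift [-1.000e-04 -1.000e-03 -1.293e-01]
```

View pics/s20.png

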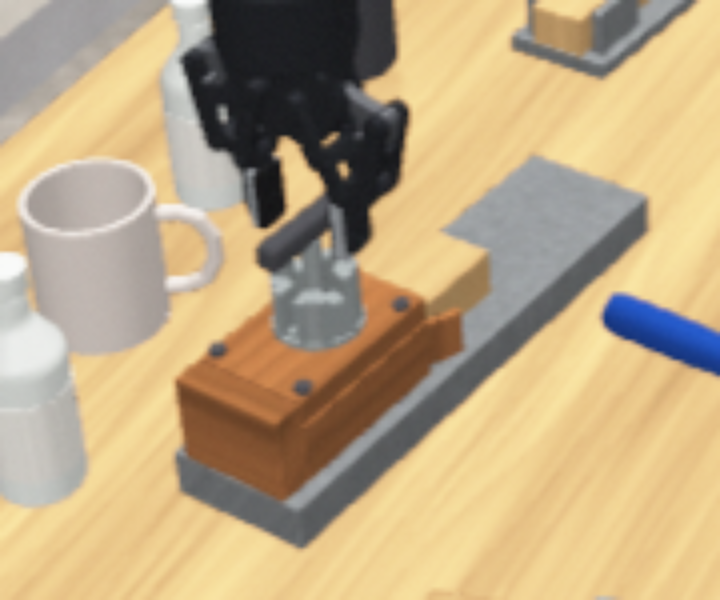

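View pics/w20.png

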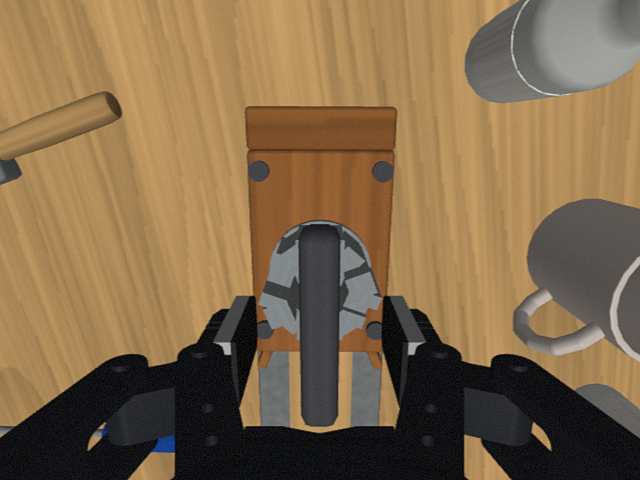

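The bar is back in line with the feed at its lowered height and the jaws are clear of it. I rise and back off to check.

Request:
move_arm([
  [[0,0,0,0,0,-0.04,0.055],[0,0,0,0,0,-0.09,0.06],[0,0,0,-0.01,0,-0.14,0.06],[0,0,0,-0.05,0,-0.17,0.06],[0,0,0,-0.08,0,-0.18,0.06]],
])

```text
time: 23.92
eef_pos: [0.576, 0.1255, 0.3244]
tcp_rot: [0.759, 0.651, 0.0, 0.0]
contact_force: [0.4, -0.3, -0.2]
opening: 0.702
```

Request:
move_arm([
  [[0,0,0,0,0,0,0.06],[0,0,0,0,0,0,0.06],[0,0,0,0,0,0,0.06],[0,0,0,0,0,0,0.06],[0,0,0,0,0,0,0.06]],
])

```text
time: 24.55
eef_pos: [0.5759, 0.126, 0.3239]
tcp_rot: [0.758, 0.652, -0.0, -0.0]
contact_force: [-0.2, 0.4, 0.7]
opening: 0.702
```

```bash
python3 -c "
from h import *
s=get_state();im=read_camera('wrist');save('w21',im)
im=read_camera('side');save('s21',cv2.resize(im[150:370,150:450],None,fx=2.6,fy=2.6))
rows([.5861,.2056,.27],81.1)"
```

```text
t 24.65 tcp [0.5759 0.1258 0.3242] psi 81.33 open 0.701 F [0.2 0.1 0.7] | turn [-0.01 -0.01  0.23] shift [ 0.0804 -0.002   0.0542]
```

View pics/w21.png

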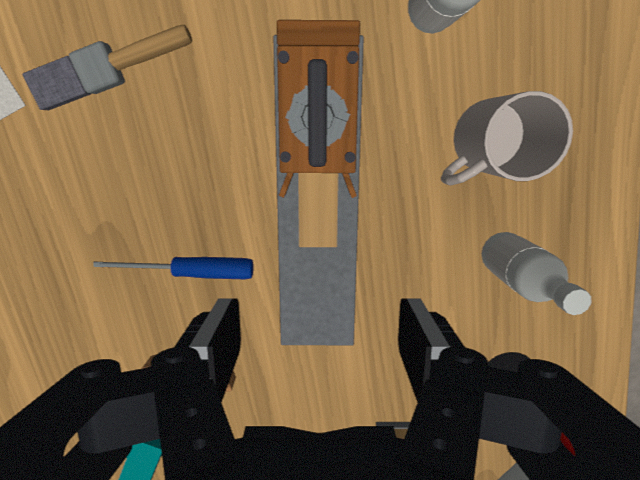

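View pics/s21.png

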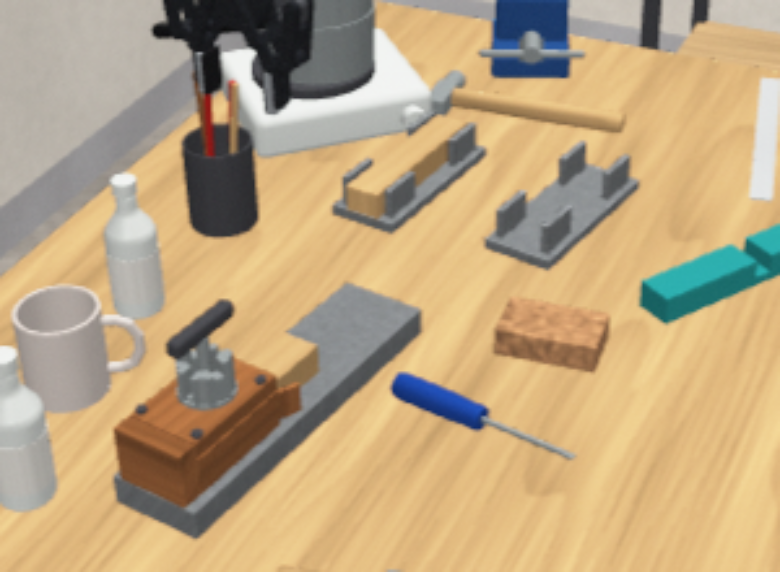

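```bash
python3 -c "
from h import *
s=get_state()
a=cv2.imread('pics/side0.png')[:,:,::-1];b=read_camera('side')
d=np.abs(a.astype(int)-b).sum(2)[255:300,200:250];print('diff handle region',(d>60).sum(),d.max())
for c in [(299,247),(337,247)]: print('tail',jig(at_z('wrist',c,.06,s)))
for c in [(278,173),(355.5,173)]: print('face',jig(at_z('wrist',c,.086,s)))
h1,h2=[at_z('wrist',c,.16,s)[:2] for c in [(317.5,60),(317,166)]];e=h1-h2;print('handle len,yaw',np.linalg.norm(e),np.degrees(np.arctan2(-e[0],e[1])))
"
```

```text
diff handle region 19 163
tail [-0.0201 -0.0495]
tail [ 0.0201 -0.0495]
face [-0.0376  0.0305]
face [0.0352 0.0307]
handle len,yaw 0.07330359556186664 -9.067338635511867
```

```bash
python3 -c "
from h import *
a=cv2.imread('pics/side0.png')[:,:,::-1];b=read_camera('side')
g=lambda i:cv2.cvtColor(np.ascontiguousarray(i[262:290,210:244]),cv2.COLOR_RGB2GRAY).astype(np.float32)
print(cv2.phaseCorrelate(g(a),g(b)))
d=np.abs(a.astype(int)-b).sum(2)[255:300,200:250];print(np.argwhere(d>60)[:,::-1]+[200,255])
p=np.array([.586,.2055,.152]);print(proj('side',p),proj('side',p+[0,0,.003]))
"
```

```text
((0.010019373118900887, 0.03963637987061652), 0.9552124946205705)
[[239 270]
 [239 271]
 [240 271]
 [238 272]
 [239 272]
 [249 286]
 [248 287]
 [249 287]
 [247 288]
 [248 288]
 [249 288]
 [246 289]
 [247 289]
 [248 289]
 [249 289]
 [247 290]
 [248 290]
 [249 290]
 [249 291]]
[227.38379152 275.90727698] [227.26312616 274.7822893 ]
```

```bash
python3 -c "
from h import *
print(ticket.sign_off()); rows([.5861,.2056,.27],81.1)"
```

```text
the job is handed in; nothing more can be done
None
the job is handed in; nothing more can be done
```

The slotted blank is in the jig, home against the end stop, with the pin down in its slot. I handed the job in at about 25 s of the 72 s allowed. The interface gives no verdict, so this rests on my own checks.

I lifted the pin, turned it 70° into its rest notch and let go. I then laid the slotted blank from the near cradle flat on the open bed, released it, took it by the tail and pushed it in until it stopped. Last, I lifted the pin, turned it back, let it down and moved the arm clear.

Last checks:
- **Blank home:** the tail sticks 80 mm out of the bridge and is centred on the feed line. The push force rose to about 14 N at the stop.
- **Pin down:** the handle's place in the side picture matches its starting place to 0.04 px, where a 3 mm lift would shift it about 1.1 px. Its direction is within about 0.4° of the start.
- **Clear of everything:** the arm stands about 32 cm above the bench with almost no force on it.
- **Other things:** the plain blank is still in its cradle, and nothing else looks moved in the last pictures. I judged this by eye and did not measure it.

No check failed. Estimates of the handle's position from different views disagreed by up to 4 mm along the bar. I gripped between them without trouble.

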